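# Weigh out the sound cell and load it in the test holder

### The job

One of the two round cells in the tray is an underweight fake and they look alike: lay one on each arm of the little see-saw balance, centred in the saddles and gently, let go of both and see which side drops. Load that heavier cell into the spring-contact test holder, button end to the low fixed contact: slide its flat end back against the tall sprung contact, far enough for the button to clear the low one but without ramming the spring against its stop, then let it down gently and see it home, level in both saddles between the contacts. Leave the lighter cell lying on its arm of the balance and the other things on the bench where they are.

Things in the scene. Friction and masses are not known exactly. Their poses are not given: they have to be found in the camera images.
- cell_a: one of two outwardly identical bare round cells in grey sleeve, a cylinder 18.2 mm in diameter and 65 mm long over all, lying; origin at its centre, x along its length, the flat end at +32.5 mm, the button end at -32.5 mm. One of the two weighs about 46 g, the other about 30 g (each within 10 %); which is which is not told. At the start the two lie in the tray's slots, 64 mm apart, in either order
- cell_b: the other cell, same description as cell_a
- cell_a_button (a point): tip of the button of cell_a (7 mm in diameter, stands out 1.5 mm, on the axis)
- cell_b_button (a point): tip of the button of cell_b
- tray: fixed black tray, 86 x 130 mm, rim 11 mm high, with two slots along its x at y = +32 and -32 mm; each slot is a pair of saddles with sloping cheeks (2 mm side play) at x = +20 and -20 mm (8 mm wide), which leave the middle of the cell free for fingertips; a cell's axis lies 21 mm above the bench. Origin: centre of its underside
- balance: fixed see-saw balance of aluminium: base plate 90 x 230 x 9 mm, two cheeks (36 mm over all in x, 26 mm in y, top 70 mm above the bench) carry the pivot pin at the middle, 62 mm above the bench; the beam runs along y. Origin: centre of its underside; y points to the left arm, x across the beam
- beam (a joint): tilt of the balance beam about the balance's x axis, rad; 0 is level, its stops are at -0.12 (left arm, +y, down) and +0.12 (right arm, -y, down); it swings freely and, empty, comes to level
- pan_left (a point): where the axis centre of a cell lies on the left (+y) arm: 90 mm from the pivot, 4 mm below it, moving with the beam. The cell lies across the beam, along the balance's x, in two saddles with sloping cheeks (8 mm wide, 2 mm side play either way, so it rolls to the lower cheek) at x = +20 and -20 mm; below the middle of the cell the cross bar's top is 19 mm under the cell's axis
- pan_right (a point): the same on the right (-y) arm
- holder: fixed one-cell test holder: aluminium rail 156 x 44 mm, x from -64 to +92 mm, top 16 mm above the bench. Origin on the bench, x along the rail. A black carriage with saddles and both contacts is clamped on the rail (holds to 80 N) where the last user left it, up to 16 mm either way along x from the middle setting; its setting is not reported: feel or see it. +-16 mm applies to all x given below
- holder_seat (a point): a point fixed to the rail: centre of a seated cell if the carriage stood at its middle setting (holder x = 0, 34 mm above the bench). Carriage from here: saddles (1 mm side play) at x = +20 and -20 mm, 8 mm wide, middle free for fingertips down to 14 mm below the axis; low fixed contact at -x: face at -32.5 mm, 10 mm thick, 22 mm wide, top 36.5 mm above the bench; a seated cell's button touches it
- holder_spring (a point): a point fixed to the rail: face of the sprung contact when out, at the middle setting (holder x = +27.5 mm, 34 mm above the bench). Steel plate 18 mm wide, flat from 26 to 60 mm above the bench; yields to +x: 3 N at first, 0.6 N per mm more, hard stop at 9 mm. A seated cell presses it in 5 mm; 6 mm or more lets the button pass the fixed contact. Block behind, x = 50 to 65 mm, top 54 mm
- flux_jar: bystander, loose: flux jar; origin on the bench below its middle
- tape_black: bystander, loose: roll of black tape; origin on the bench below its middle
- motor: bystander, loose: small motor; origin on the bench below its middle

How it is judged:
By the outcome, as a careful person would: the job done as asked, in the order asked, and still so for the second after the job is handed in, with the robot touching nothing.
It also fails if it takes over 72 s, if anything falls off the work surface, if the arm or the gripper's body presses on something with over 40 N, if the wrist force passes 120 N, or if a joint passes its speed limit or range.

### The arm

A 6-joint arm with a two-finger parallel gripper is mounted at the origin on a cart in front of the work surface, level with it; the furniture and walls round the work are solid. World frame = base frame: x ahead of the robot, y to its left, z up, the work surface at z = 0. Lengths are in m, angles in rad, forces in N, time in s.
With the tool pointing down it reaches from about 0.35 to 0.775 m from the base axis. Payload 7.3 kg.
Tool frame: the origin (TCP) lies at the very end of the fingers, on their centre line; the grasp point (between the pads) lies 19 mm behind it; z points along the fingers, y is the line along which they close (so a half turn about z gives the same grasp; the last joint's range is limited). The gripper opens to 92 mm and grips with 3 to 60 N. Pads are 19 mm wide; open, the fingers measure 130 mm over their backs; the gripper's body (75 mm by 190 mm) begins 47 mm behind the grasp point.
Start: joints at [-1.328, 0.342, 1.524, -0, 1.275, -0.146], TCP at [0.199, -0.486, 0.227] pointing down, gripper open.
Joint ranges: [-2.53, 2.53], [-0.77, 2.02], [0.04, 2.7], [-1, 4.14], [0.28, 2.66], [-3.11, 3.11]. Speed limits (rad/s): [2.57, 2.57, 3.14, 3.14, 3.14, 3.14].

### API

Orientations are given as a unit quaternion [x, y, z, w].
In Python, from station import ctrl gives the robot as it stands.
- The arm moves only by the shell command python3 -m pendant 'ROWS' [FORCE]. ROWS is JSON, a list of rows, each an object with "dp": the shift along the tool's x, y, z in mm, a list of three; "yaw": the turn about the tool's z in rad; "hand": the gripper's target within -1 to 1 (fully open at 1, half-way at 0, shut at -1). In form: [{"dp": [x, y, z], "yaw": yaw, "hand": hand}, ...]. A call has 1 to 12 rows; each row is the pose to reach, as a shift and turn from the pose commanded when the call began, along the tool's axes at that moment; what a row does not reach only later rows make up. A row lasts 1/12 s, in which the tool goes at most 41.7 mm and 7.16 degrees, less where a joint would pass 70% of its speed; a pose out of reach is approached as far as the arm can. A call with a gripper value outside its range is refused whole. The fingers move at their own pace and stop on an object; FORCE is the grip in N (left out, the last holds). Time passes only in rows, so rows that repeat a pose let the fingers close. It gives the time, the measured TCP pose, the force, the opening and the grip force at its end, in the units of the state.
- ctrl.sense(): the state, without advancing time (a new reading comes with each control period).
- ctrl.camera(name): name is "scene" or "top"; returns a dict with "frame" (400x640x3 uint8, red, green, blue), "depth" (400x640 float32, m along the optical axis (not along the pixel's ray), 0 where there is no reading), "intrinsics" (3x3 intrinsics, pixels), "eye" and "rotation" of the camera in the world. Camera axes: x right, y up, looking along -z (the intrinsics and any distortion apply to the point x, -y, -z); pixel columns grow to the right and rows downward; lengths in m; the calibration is good to about 2 mm. A picture is of the moment at which its call begins.
- ctrl.close_job(): hands the job in; it is judged then, once.
Trained networks look in a picture, given as the dict that the camera call returned (one of the last four; its "shot" number tells which), for a name from the list of things; names that differ only in an ending like _2 or _b are one class to them, and where a whole thing is asked for, a point or a joint stands for the part that bears it (a point fixed in the world has none). Each returns a list of dicts, best first, with "conf" (0 to 1); they miss things now and then, are a little off and sometimes report something else, mostly with a low value. They report only what shows in the picture. A call takes as long as a camera call.
- ctrl.outline_of(picture, name): "region" (400x640 bool, what is visible of it) and "rect" ([left, top, right, bottom] in pixels, round what is visible of it).
- ctrl.mark_of(picture, name): "pixel" ([column, row] in pixels: a listed point, or the origin of a listed thing).
The state is a dict: "clock": time; "joint_positions": joint angles; "dq": joint speeds; "joint_efforts": joint torques, N m; "ee_pos": TCP position; "orientation": TCP orientation; "wrist_force": force on the tool from outside, world axes, zero at the start; "moment": the same for the moment, N m; "opening": finger opening in m; "gripper_force": force on a finger pad.
Only numpy, scipy, OpenCV 4.12 (cv2) and the standard library are available. Lean on these libraries where they do the work, as an engineer would, in place of code of your own. Each camera call takes 0.05 s, during which the arm holds its last target. There are 200 camera calls.

## Working session

There is one attempt and no reset: what is moved stays moved. The work goes in short steps, Python scripts to look and compute and a shell command to move; the robot and the scene stay as the last step left them, time stands still between calls to the robot, and variables do not carry over. Pictures are saved under pics/ and viewed, at most 10 in all, crops included, and the job is handed in when it is done.

```bash
ls; mkdir -p pics; cat > h.py <<'E'
import numpy as np, cv2
from station import ctrl
from scipy.spatial.transform import Rotation as R
def ray(p,px):
    K=np.array(p["intrinsics"]); d=np.linalg.inv(K)@[px[0],px[1],1]
    return np.array(p["eye"]), np.array(p["rotation"])@(d*[1,-1,-1])
def at_z(p,px,z):
    o,d=ray(p,px); return o+d*(z-o[2])/d[2]
def at_depth(p,px,r=1):
    u,v=[int(round(c)) for c in px]; D=p["depth"][max(v-r,0):v+r+1,max(u-r,0):u+r+1]; D=D[D>0]
    o,d=ray(p,px); return o+d*np.median(D) if D.size else None
def tri(p1,a,p2,b):
    o1,d1=ray(p1,a);o2,d2=ray(p2,b)
    s=np.linalg.lstsq(np.c_[d1,-d2],o2-o1,rcond=None)[0]
    x,y=o1+s[0]*d1,o2+s[1]*d2
    return (x+y)/2,np.linalg.norm(x-y)
def cloud(p):
    v,u=np.nonzero(p["depth"]>0); K=np.array(p["intrinsics"]); 
    d=np.linalg.inv(K)@np.c_[u,v,np.ones(len(u))].T
    return (np.array(p["eye"])[:,None]+np.array(p["rotation"])@(d*np.array([1,-1,-1])[:,None]*p["depth"][v,u])).T,u,v
def save(p,n): cv2.imwrite("pics/"+n,p["frame"][:,:,::-1])
E
cat > a.py <<'E'
from h import *
np.set_printoptions(precision=4,suppress=True)
ps=[ctrl.camera(c) for c in ("scene","top")]
for p,n in zip(ps,("scene1.png","top1.png")): save(p,n); print(n,p["eye"],p["rotation"],np.array(p["intrinsics"]).ravel())
for n in "cell_a cell_a_button tray balance pan_left pan_right holder holder_seat holder_spring flux_jar tape_black motor".split():
    for p in ps:
        for m in ctrl.mark_of(p,n)[:3]:
            if m["conf"]>.2: print(n,p["shot"],m["conf"],np.round(m["pixel"],1),at_depth(p,m["pixel"]))
s=ctrl.sense(); print(s["ee_pos"],s["orientation"],s["clock"],s["opening"])
E
python3 a.py
```

```text
pics
scene1.png [0.119  0.6556 0.8386] [-0.0889  0.375   0.8962 -0.2198] [443.8563   0.     322.1774   0.     443.8563 196.6551   0.       0.
   1.    ]
top1.png [ 0.3944 -0.0287  1.3612] [ 0.0205 -0.0234 -0.7058  0.7077] [412.4943   0.     315.9846   0.     412.4943 196.8207   0.       0.
   1.    ]Traceback (most recent call last):
  File "a.py", line 8, in <module>
    if m["conf"]>.2: print(n,p["shot"],m["conf"],np.round(m["pixel"],1),at_depth(p,m["pixel"]))
                                                                        ~~~~~~~~^^^^^^^^^^^^^^
  File "h.py", line 11, in at_depth
    o,d=ray(p,px); return o+d*np.median(D) if D.size else None
        ~~~^^^^^^
  File "h.py", line 6, in ray
    return np.array(p["eye"]), np.array(p["rotation"])@(d*[1,-1,-1])
                               ~~~~~~~~~~~~~~~~~~~~~~~^^~~~~~~~~~~~~
ValueError: matmul: Input operand 1 has a mismatch in its core dimension 0, with gufunc signature (n?,k),(k,m?)->(n?,m?) (size 3 is different from 4)
```

```bash
sed -i 's/np.array(p\["rotation"\])@/R.from_quat(p["rotation"]).as_matrix()@/' h.py; python3 a.py
```

```text
scene1.png [0.119  0.6556 0.8386] [-0.0889  0.375   0.8962 -0.2198] [443.8563   0.     322.1774   0.     443.8563 196.6551   0.       0.
   1.    ]
top1.png [ 0.3944 -0.0287  1.3612] [ 0.0205 -0.0234 -0.7058  0.7077] [412.4943   0.     315.9846   0.     412.4943 196.8207   0.       0.
   1.    ]
cell_a 3 0.82 [237.5 327.8] [0.47   0.3361 0.0301]
cell_a 3 0.73 [253.8 301.1] [0.4757 0.2694 0.0292]
cell_a 4 0.6 [204.9 195.4] [0.4813 0.3265 0.0233]
cell_a 4 0.51 [223.8 196. ] [0.4793 0.2644 0.027 ]
cell_a_button 3 0.71 [251.1 333.7] [0.4413 0.3317 0.024 ]
cell_a_button 3 0.26 [299.2 242. ] [0.478  0.074  0.0116]
cell_a_button 4 0.59 [205.9 207.6] [0.4423 0.3272 0.0054]
cell_a_button 4 0.49 [223.1 194.9] [0.4828 0.2666 0.0276]
tray 3 0.95 [246.3 318.6] [0.4777 0.2995 0.0031]
tray 4 0.67 [216.9 202.2] [0.4604 0.2924 0.0012]
balance 3 0.63 [264.8 304.3] [0.4506 0.2659 0.0306]
balance 4 0.92 [298.2 206.2] [0.4453 0.0218 0.0667]
pan_left 3 0.56 [299.2 242.5] [0.4776 0.0748 0.0107]
pan_left 4 0.91 [267.5 204.1] [0.4529 0.1213 0.0391]
pan_left 4 0.47 [217.4 197.8] [0.4748 0.2908 0.0025]
pan_rig
[... 544 characters left out ...]
[ 0.4504 -0.2367  0.0228]
holder_spring 4 0.21 [205.4 207.9] [0.4413 0.3285 0.0067]
flux_jar 3 0.54 [301.4 178.8] [ 0.5778 -0.115   0.0218]
flux_jar 3 0.45 [252.8 298.1] [0.4819 0.264  0.0286]
flux_jar 4 0.65 [202.7 206.5] [0.445  0.3312 0.0298]
flux_jar 4 0.57 [345.9 169.4] [ 0.5666 -0.1309  0.0313]
tape_black 3 0.68 [254.8 247.7] [0.5581 0.1433 0.0199]
tape_black 4 0.49 [265.6 172.3] [0.5584 0.1314 0.0143]
tape_black 4 0.29 [205.6 196.1] [0.4802 0.3293 0.0042]
motor 3 0.73 [265.8 305.5] [0.4479 0.2666 0.0291]
motor 3 0.48 [329.7 277.9] [0.3688 0.1276 0.0038]
motor 4 0.64 [267.  227.9] [ 0.3763  0.1267 -0.0002]
[ 0.199  -0.4858  0.2267] [0.9812 0.1932 0.     0.    ] 1.45 0.09198070451745019
```

View pics/top1.png

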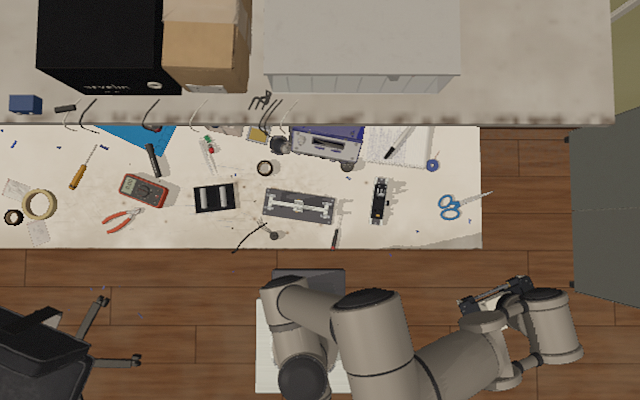

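View pics/scene1.png

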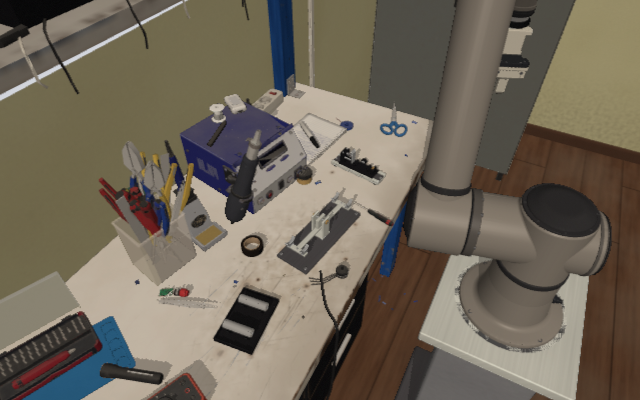

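```bash
cat > b.py <<'E'
from h import *
np.set_printoptions(precision=4,suppress=True)
S=ctrl.camera("scene");T=ctrl.camera("top")
def crop(p,x0,y0,w,h,k): return cv2.resize(p["frame"][y0:y0+h,x0:x0+w,::-1],(w*k,h*k),interpolation=cv2.INTER_CUBIC)
a=crop(S,208,280,80,74,5); b=crop(S,325,138,64,50,6); c=crop(S,270,185,100,90,4)
d=crop(T,360,170,36,60,6)
im=np.zeros((760,800,3),np.uint8)
im[:370,:400]=a; im[:300,400:784]=b; im[370:730,:400]=c; im[370:730,420:636]=d
cv2.imwrite("pics/crops1.png",im[:,:800]); cv2.imwrite("pics/crops1.png",cv2.resize(im,(630,600)))
for p in (S,T):
    P,u,v=cloud(p); print("cam",p["shot"])
    for name in ("cell_a","tray","balance","holder"):
        for o in ctrl.outline_of(p,name)[:2]:
            if o["conf"]<.3: continue
            m=o["region"][v,u]; Q=P[m]
            z=Q[:,2]; sel=Q[(z>{"cell_a":.022,"tray":.004,"balance":.003,"holder":.010}[name])]
            (cx,cy),wh,an=cv2.minAreaRect((sel[:,:2]*1000).astype(np.float32))
            print(name,round(o["conf"],2),len(sel),"z pct",np.percentile(z,[5,50,95,99]),"rect",(cx,cy),wh,an)
E
python3 b.py
```

```text
cam 5
cell_a 0.86 277 z pct [0.0204 0.0284 0.0319 0.0328] rect (472.10107421875, 332.4609375) (64.76242065429688, 18.746158599853516) 5.351122856140137
cell_a 0.72 236 z pct [0.0217 0.0286 0.0319 0.0332] rect (477.2310791015625, 267.9554748535156) (64.2249984741211, 18.485952377319336) 5.597039699554443
tray 0.95 1138 z pct [0.0014 0.0044 0.0139 0.0209] rect (474.10516357421875, 299.7906494140625) (87.38116455078125, 131.42738342285156) 6.75104284286499
balance 0.68 2826 z pct [0.005  0.0109 0.0601 0.0699] rect (451.65118408203125, 23.465438842773438) (231.8421630859375, 102.34233093261719) 82.19384002685547
balance 0.52 676 z pct [0.0104 0.0413 0.066  0.0693] rect (452.9293212890625, 12.136474609375) (230.49281311035156, 65.34846496582031) 81.15729522705078
holder 0.69 263 z pct [0.0031 0.0176 0.0213 0.0226] rect (572.15771484375, 134.9835205078125) (53.28711700439453, 52.78347396850586) 0.8047879934310913
holder 0.58 808 z pct [0.002  0.0204 0.0543 0.0627] rect (463.66790771484375, -244.37074279785156) (62.47467803955078, 157.792236328125) 82.96903228759766
cam 6
tray 0.8 461 z pct [-0.0009  0.0046  0.0151  0.0207] rect (476.41326904296875, 301.86907958984375) (87.20823669433594, 130.35568237304688) 6.599939346313477
tray 0.4 114 z pct [0.0117 0.0184 0.0233 0.0251] rect (574.855224609375, 137.45425415039062) (52.07085037231445, 43.99745559692383) 45.14629364013672
balance 0.93 1883 z pct [0.0047 0.0106 0.0527 0.0698] rect (449.21368408203125, 25.98584747314453) (229.82998657226562, 91.45814514160156) 81.61419677734375
holder 0.66 653 z pct [0.0109 0.0204 0.0551 0.0652] rect (465.7746887207031, -240.60354614257812) (55.08456039428711, 155.6761474609375) 81.83199310302734
```

View pics/crops1.png

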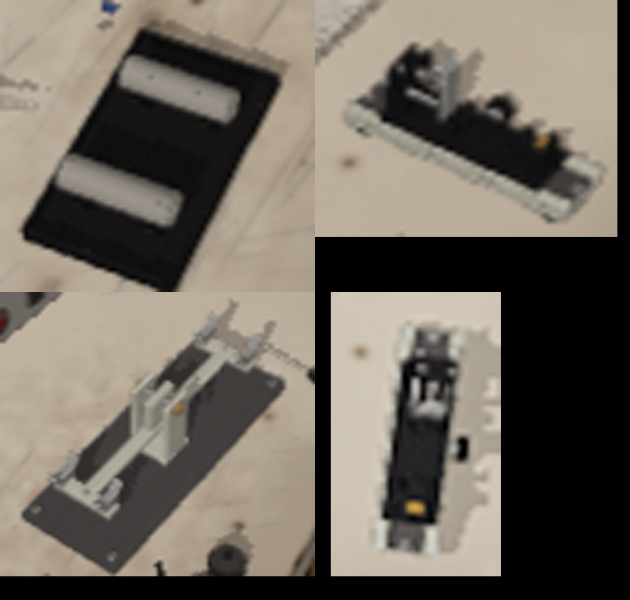

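```bash
cat > c.py <<'E'
from h import *
np.set_printoptions(precision=1,suppress=True,linewidth=160)
S=ctrl.camera("scene");T=ctrl.camera("top")
def crop(p,x0,y0,w,h,k): return cv2.resize(p["frame"][y0:y0+h,x0:x0+w,::-1],(w*k,h*k),interpolation=cv2.INTER_CUBIC)
cv2.imwrite("pics/cells.png",np.hstack([crop(S,218,288,56,54,10),np.vstack([crop(T,196,184,34,27,7),np.zeros((540-189,238,3),np.uint8)])]))
def prof(P,c,yaw,axis,width,bins,off=0,zmin=-1):
    q=(P[:,:2]*1000-c)@R.from_euler('z',yaw,degrees=True).as_matrix()[:2,:2]
    o=np.abs(q[:,1-axis]-off)<width
    return [(int(b),*np.round(np.percentile(P[o&(abs(q[:,axis]-b)<1.5)][:,2]*1000,[10,50,95]),0)) if (o&(abs(q[:,axis]-b)<1.5)).sum()>1 else (int(b),) for b in bins]
for p,bc,hc,tc in ((S,(451.6,23.4),(463.7,-244.4),(474.1,299.8)),(T,(449.2,26),(465.8,-240.6),(476.4,301.9))):
    P,_,_=cloud(p); print("CAM")
    print("beam y",*prof(P,bc,-8.1,1,5,np.arange(-120,121,6)))
    print("pan+ x",*prof(P,bc,-8.1,0,12,np.arange(-40,41,4),90))
    print("holder x",*prof(P,hc,-7.6,0,8,np.arange(-80,81,3)))
    print("tray y",*prof(P,tc,6.6,1,6,np.arange(-69,70,3)))
    # yaw of balance from plate points only
    for nm,c,lo,hi,r in (("bal",bc,.006,.013,(62,130)),("hold",hc,.010,.022,(85,30)),("beam",bc,.034,.075,(30,115))):
        q=(P[:,:2]*1000-c)@R.from_euler('z',-8,degrees=True).as_matrix()[:2,:2]
        m=(abs(q[:,0])<r[0])&(abs(q[:,1])<r[1])&(P[:,2]>lo)&(P[:,2]<hi)
        print(nm,m.sum(),cv2.minAreaRect((P[m][:,:2]*1000).astype(np.float32)))
E
python3 c.py
```

```text
CAM
beam y (-120,) (-114,) (-108,) (-102, np.float64(9.0), np.float64(10.0), np.float64(12.0)) (-96, np.float64(10.0), np.float64(12.0), np.float64(36.0)) (-90, np.float64(9.0), np.float64(26.0), np.float64(43.0)) (-84, np.float64(10.0), np.float64(39.0), np.float64(43.0)) (-78, np.float64(20.0), np.float64(41.0), np.float64(42.0)) (-72,) (-66,) (-60,) (-54, np.float64(10.0), np.float64(16.0), np.float64(42.0)) (-48, np.float64(13.0), np.float64(26.0), np.float64(40.0)) (-42, np.float64(9.0), np.float64(25.0), np.float64(41.0)) (-36,) (-30,) (-24,) (-18,) (-12, np.float64(67.0), np.float64(68.0), np.float64(69.0)) (-6, np.float64(16.0), np.float64(67.0), np.float64(69.0)) (0, np.float64(16.0), np.float64(67.0), np.float64(69.0)) (6, np.float64(16.0), np.float64(42.0), np.float64(69.0)) (12, np.float64(26.0), np.float64(44.0), np.float64(67.0)) (18, np.float64(9.0), np.float64(25.0), np.float64(41.0)) (24, np.float64(9.0), np.float64(10.0), np.float64(41.0)) (30, np.float64(19.0), np.float64(39.0), np.float64(42.0)) (36, np.float64(11.0), np.float64(39.0), np.float64(41.0)) (42, np.fl
[... 16082 characters left out ...]
)) (42,) (45,) (48, np.float64(-1.0), np.float64(2.0), np.float64(5.0)) (51, np.float64(3.0), np.float64(4.0), np.float64(6.0)) (54,) (57, np.float64(3.0), np.float64(4.0), np.float64(5.0)) (60, np.float64(1.0), np.float64(5.0), np.float64(9.0)) (63, np.float64(1.0), np.float64(11.0), np.float64(14.0)) (66,) (69, np.float64(2.0), np.float64(3.0), np.float64(3.0))
bal 1208 ((447.249267578125, 18.830604553222656), (243.41961669921875, 122.6766128540039), 82.24312591552734)
hold 389 ((465.5426940917969, -241.33453369140625), (56.42611312866211, 155.69451904296875), 82.48865509033203)
beam 406 ((449.15838623046875, 26.106109619140625), (205.68936157226562, 51.244712829589844), 81.19739532470703)
```

View pics/cells.png

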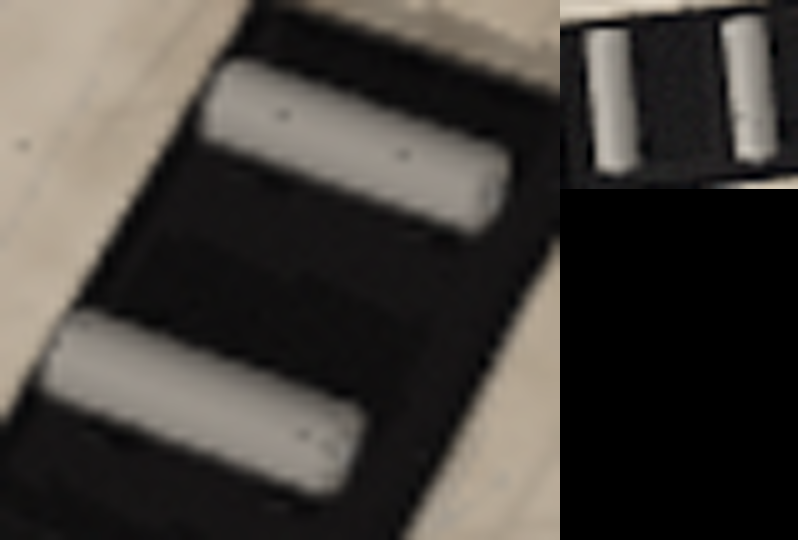

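```bash
cat > g.py <<'E'
import sys; from h import *
# g.py x y z heading(deg) ; mm world -> dp, yaw
def goto(x,y,z,hd):
    s=ctrl.sense(); M=R.from_quat(s["orientation"]).as_matrix()
    d=M.T@(np.array([x,y,z])-np.array(s["ee_pos"])*1000)
    h=np.degrees(np.arctan2(M[1,0],M[0,0])); t=(h-hd+180)%360-180
    print("t",round(s["clock"],2),"pos",np.round(np.array(s["ee_pos"])*1000,1),"hd",round(h,2),"F",np.round(s["wrist_force"],2),"op",round(s["opening"]*1000,1),"tilt",np.round(M[2,:2],4))
    print("-> dp",np.round(d,1),"yaw",round(np.radians(t),4))
if __name__=="__main__":
    a=list(map(float,sys.argv[1:]))
    for i in range(0,len(a),4): goto(*a[i:i+4])
E
python3 g.py 430 -150 200 6.3 478.5 268.8 90 6.3
```

```text
t 2.05 pos [ 199.  -485.8  226.7] hd 22.27 F [0.13 0.36 0.49] op 92.0 tilt [0.     0.0001]
-> dp [ 341.  -223.2   26.7] yaw 0.2788
t 2.05 pos [ 199.  -485.8  226.7] hd 22.27 F [0.13 0.36 0.49] op 92.0 tilt [0.     0.0001]
-> dp [ 544.7 -592.4  136.7] yaw 0.2788
```

```bash
python3 -m pendant '[{"dp":[341,-223,27],"yaw":0.279,"hand":-0.2},{"dp":[341,-223,27],"yaw":0.279,"hand":-0.2},{"dp":[341,-223,27],"yaw":0.279,"hand":-0.2},{"dp":[341,-223,27],"yaw":0.279,"hand":-0.2},{"dp":[341,-223,27],"yaw":0.279,"hand":-0.2},{"dp":[341,-223,27],"yaw":0.279,"hand":-0.2},{"dp":[341,-223,27],"yaw":0.279,"hand":-0.2},{"dp":[341,-223,27],"yaw":0.279,"hand":-0.2},{"dp":[341,-223,27],"yaw":0.279,"hand":-0.2},{"dp":[545,-592,137],"yaw":0.279,"hand":-0.2},{"dp":[545,-592,137],"yaw":0.279,"hand":-0.2},{"dp":[545,-592,137],"yaw":0.279,"hand":-0.2}]' 15; python3 g.py 478.5 268.8 60 6.3
```

```text
clock: 3.05
ee_pos: [0.4282, -0.0585, 0.1719]
orientation: [0.998, 0.055, 0.0, 0.0]
wrist_force: [0.8, 0.4, -0.3]
opening: 0.0366
gripper_force: 0.0
t 3.05 pos [428.2 -58.5 171.9] hd 6.29 F [ 0.76  0.44 -0.26] op 36.6 tilt [0.0008 0.0004]
-> dp [  85.8 -319.8  111.8] yaw -0.0002
```

```bash
python3 -m pendant '[{"dp":[86,-320,60],"yaw":0,"hand":-0.2},{"dp":[86,-320,60],"yaw":0,"hand":-0.2},{"dp":[86,-320,60],"yaw":0,"hand":-0.2},{"dp":[86,-320,60],"yaw":0,"hand":-0.2},{"dp":[86,-320,60],"yaw":0,"hand":-0.2},{"dp":[86,-320,60],"yaw":0,"hand":-0.2},{"dp":[86,-320,60],"yaw":0,"hand":-0.2},{"dp":[86,-320,60],"yaw":0,"hand":-0.2},{"dp":[86,-320,112],"yaw":0,"hand":-0.2},{"dp":[86,-320,112],"yaw":0,"hand":-0.2},{"dp":[86,-320,112],"yaw":0,"hand":-0.2}]'; python3 g.py 478.5 268.8 12 6.3; cat > d.py <<'E'
from h import *
S=ctrl.camera("scene");T=ctrl.camera("top")
def crop(p,x0,y0,w,h,k): return cv2.resize(p["frame"][y0:y0+h,x0:x0+w,::-1],(w*k,h*k),interpolation=cv2.INTER_CUBIC)
cv2.imwrite("pics/near1.png",np.hstack([crop(S,210,260,80,80,5),crop(T,190,165,70,80,5)]))
E
python3 d.py
```

```text
clock: 3.97
ee_pos: [0.4757, 0.2665, 0.0568]
orientation: [0.998, 0.056, -0.004, 0.001]
wrist_force: [-0.3, 0.1, 0.1]
opening: 0.0366
gripper_force: 0.0
t 3.97 pos [475.7 266.5  56.8] hd 6.36 F [-0.34  0.13  0.13] op 36.6 tilt [-0.0076  0.0023]
-> dp [ 3.4 -2.1 44.7] yaw 0.0011
```

View pics/near1.png

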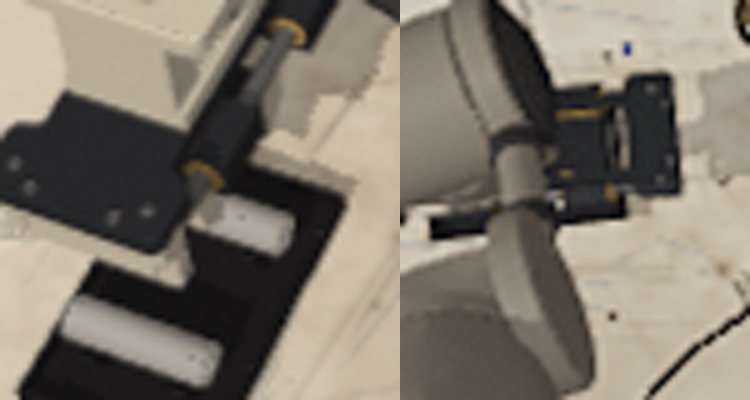

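```bash
python3 g.py 478.5 268.8 12 6.3; python3 -m pendant '[{"dp":[0,0,20],"yaw":0,"hand":-0.2},{"dp":[0,0,35],"yaw":0,"hand":-0.2},{"dp":[0,0,44],"yaw":0,"hand":-0.2},{"dp":[0,0,48],"yaw":0,"hand":-0.2},{"dp":[0,0,48],"yaw":0,"hand":-0.2},{"dp":[0,0,48],"yaw":0,"hand":-0.2}]'; python3 g.py 478.5 268.8 12 6.3
```

```text
t 4.07 pos [478.4 266.3  60.5] hd 6.25 F [ 0.84 -0.01  0.86] op 37.2 tilt [-0.0008  0.0005]
-> dp [ 0.4 -2.5 48.5] yaw -0.0009
clock: 4.57
ee_pos: [0.4792, 0.2669, 0.0132]
orientation: [0.999, 0.055, 0.001, -0.0]
wrist_force: [0.1, -0.5, 0.0]
opening: 0.0369
gripper_force: 0.0
t 4.57 pos [479.2 266.9  13.2] hd 6.25 F [ 0.14 -0.46  0.02] op 36.9 tilt [ 0.0016 -0.0003]
-> dp [-0.5 -1.9  1.2] yaw -0.0009
```

```bash
python3 -m pendant '[{"dp":[0,-1.5,1],"yaw":0,"hand":-0.2},{"dp":[0,-1.5,1],"yaw":0,"hand":-0.8},{"dp":[0,-1.5,1],"yaw":0,"hand":-0.8},{"dp":[0,-1.5,1],"yaw":0,"hand":-0.8},{"dp":[0,-1.5,1],"yaw":0,"hand":-0.8},{"dp":[0,-1.5,1],"yaw":0,"hand":-0.8}]' 12; python3 g.py 478.5 268.8 12 6.3
```

```text
clock: 5.07
ee_pos: [0.4783, 0.2687, 0.0113]
orientation: [0.998, 0.055, 0.0, -0.0]
wrist_force: [0.4, -0.1, 0.8]
opening: 0.0177
gripper_force: 12.0
t 5.07 pos [478.3 268.7  11.3] hd 6.3 F [ 0.43 -0.08  0.75] op 17.7 tilt [ 0.0004 -0.    ]
-> dp [ 0.2 -0.1 -0.7] yaw -0.0
```

```bash
cat > e.py <<'E'
from h import *
np.set_printoptions(precision=1,suppress=True)
S=ctrl.camera("scene");T=ctrl.camera("top")
A=R.from_euler('z',-8.4,degrees=True).as_matrix()[:2,:2]
for p in (S,T):
    P,u,v=cloud(p); P=P*1000; q=(P[:,:2]-[448,24.7])@A
    for sg in (1,-1):
        for sx in (1,-1):
            m=(P[:,2]>44)&(P[:,2]<62)&(abs(q[:,1]*sg-90)<25)&(abs(q[:,0]*sx-20)<12)
            if m.sum()>3: print(p["shot"],"arm",sg,"x",sx,m.sum(),"x",np.percentile(q[m,0],[3,50,97]),"y",np.percentile(q[m,1],[3,50,97]),"zmax",P[m,2].max())
E
python3 e.py; python3 g.py 435 -63.2 115 -8.4
```

```text
11 arm 1 x 1 46 x [15.4 19.  23.5] y [ 74.8  86.1 102.6] zmax 58.61402852797226
11 arm 1 x -1 45 x [-24.4 -21.3 -17.1] y [ 75.9  87.8 102.8] zmax 59.016333522401766
11 arm -1 x 1 36 x [14.6 19.  23.8] y [-104.   -93.   -78.4] zmax 59.814455386776984
11 arm -1 x -1 39 x [-25.6 -21.6 -17. ] y [-103.1  -91.5  -77. ] zmax 58.640715515365315
12 arm 1 x 1 24 x [17.8 21.3 24.8] y [ 78.4  90.5 103.9] zmax 61.39781609123985
12 arm 1 x -1 22 x [-22.2 -18.2 -12.7] y [ 80.3  93.4 104.1] zmax 58.43811056936299
12 arm -1 x 1 21 x [17.  21.1 24.3] y [-99.3 -88.  -75.6] zmax 61.861446508530534
12 arm -1 x -1 25 x [-22.5 -18.9 -15. ] y [-100.8  -88.2  -75. ] zmax 59.09815302269394
t 5.17 pos [478.3 268.7  11.3] hd 6.29 F [-0.72  0.5   2.53] op 17.5 tilt [ 0.0003 -0.0001]
-> dp [ -79.4  325.1 -103.8] yaw 0.2565
```

```bash
python3 -m pendant '[{"dp":[0,0,-15],"yaw":0,"hand":-0.8},{"dp":[0,0,-45],"yaw":0,"hand":-0.8},{"dp":[0,0,-80],"yaw":0,"hand":-0.8},{"dp":[-20,80,-104],"yaw":0.08,"hand":-0.8},{"dp":[-79,325,-104],"yaw":0.257,"hand":-0.8},{"dp":[-79,325,-104],"yaw":0.257,"hand":-0.8},{"dp":[-79,325,-104],"yaw":0.257,"hand":-0.8},{"dp":[-79,325,-104],"yaw":0.257,"hand":-0.8},{"dp":[-79,325,-104],"yaw":0.257,"hand":-0.8},{"dp":[-79,325,-104],"yaw":0.257,"hand":-0.8},{"dp":[-79,325,-104],"yaw":0.257,"hand":-0.8},{"dp":[-79,325,-104],"yaw":0.257,"hand":-0.8}]'; cat > f.py <<'E'
from h import *
import sys
np.set_printoptions(precision=1,suppress=True)
S=ctrl.camera("scene"); s=ctrl.sense(); c=np.array(s["ee_pos"])*1000; M=R.from_quat(s["orientation"]).as_matrix()
P,u,v=cloud(S); q=(P*1000-c)@M   # tool frame
rgb=S["frame"][v,u].astype(int)
m=(abs(q[:,0])<45)&(abs(q[:,1])<14)&(q[:,2]<3)&(q[:,2]>-22)&(abs(q[:,0])>11)
print(m.sum(),"x",q[m,0].min(),np.percentile(q[m,0],[2,98]),q[m,0].max())
for lo in range(-42,42,3):
    k=m&(q[:,0]>=lo)&(q[:,0]<lo+3)
    if k.sum()>2: print(lo,k.sum(),"y",q[k,1].min(),q[k,1].max(),"z",q[k,2].min(),q[k,2].max(),"rgb",rgb[k].mean(0))
p=S; K=np.array(p["intrinsics"]); 
w=R.from_quat(p["rotation"]).as_matrix().T@(c/1000-np.array(p["eye"])+[0,0,.01]); px=K@(w*[1,-1,-1]); px=px[:2]/px[2]; print(px)
x0,y0=[int(t)-30 for t in px]
cv2.imwrite("pics/"+sys.argv[1],cv2.resize(S["frame"][y0:y0+60,x0:x0+60,::-1],(600,600),interpolation=cv2.INTER_CUBIC))
for mk in ctrl.mark_of(S,"cell_a_button")[:3]: print(mk)
E
python3 f.py held1.png;python3 g.py 435.4 -62.7 60 -8.4
```

```text
clock: 6.17
ee_pos: [0.435, -0.0689, 0.1155]
orientation: [0.997, -0.076, 0.001, 0.001]
wrist_force: [1.7, -0.3, 0.2]
opening: 0.0178
gripper_force: 12.0
80 x -33.83820231535467 [-32.6 -12.3] -11.22357695247025
-33 14 y -5.865048689174518 8.213623853399284 z -20.89581275847781 -2.978923037799164 rgb [146.2 138.9 128.4]
-30 11 y -5.657591288014929 5.316206046454817 z -20.52550088001222 -9.168849615078937 rgb [146.7 140.4 131.9]
-27 7 y -6.256792504863521 6.9406006886887175 z -20.414362622121104 -8.29293952362577 rgb [144.7 138.6 130.1]
-24 10 y -5.654129619982174 2.373476995975722 z -20.12543035497848 -8.355148240655906 rgb [151.  145.  136.6]
-21 8 y -7.312405909219117 5.149096088405148 z -21.00496596780343 -5.351813372294415 rgb [145.6 139.5 131. ]
-18 9 y -6.64062222519242 6.201026873810258 z -20.76646013069698 -8.771922322083773 rgb [142.1 136.3 128.1]
-15 19 y -13.748285311482071 13.673508388411589 z -21.59527185825128 -1.210212023614862 rgb [138.4 131.1 120.5]
[342.4 177.6]
{'pixel': [250.3, 333.8], 'conf': 0.6}
t 6.27 pos [435.1 -64.7 115.1] hd -8.69 F [ 0.32  0.39 -0.81] op 17.6 tilt [ 0.0002 -0.    ]
-> dp [-0.  -2.  55.1] yaw -0.005
```

View pics/held1.png

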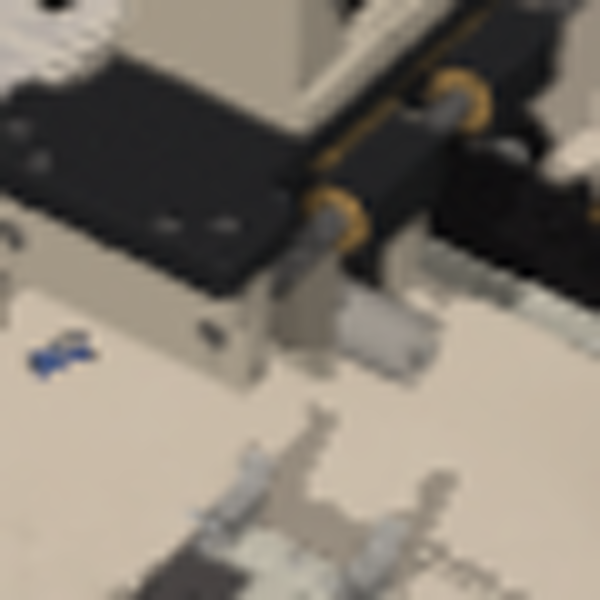

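```bash
python3 -m pendant '[{"dp":[0,-0.5,20],"yaw":0,"hand":-0.8},{"dp":[0,-0.5,40],"yaw":0,"hand":-0.8},{"dp":[0,-0.5,50],"yaw":0,"hand":-0.8},{"dp":[0,-0.5,54],"yaw":0,"hand":-0.8},{"dp":[0,-0.5,54],"yaw":0,"hand":-0.8},{"dp":[0,-0.5,54],"yaw":0,"hand":-0.8}]';python3 g.py 435.4 -62.7 38 -8.4
```

```text
clock: 6.77
ee_pos: [0.4357, -0.0617, 0.0613]
orientation: [0.997, -0.073, 0.0, -0.0]
wrist_force: [0.4, 0.1, -0.6]
opening: 0.0175
gripper_force: 12.0
t 6.77 pos [435.7 -61.7  61.3] hd -8.34 F [ 0.36  0.12 -0.55] op 17.5 tilt [ 0.0001 -0.    ]
-> dp [-0.1  1.  23.3] yaw 0.001
```

```bash
python3 -m pendant '[{"dp":[0,1,4],"yaw":0,"hand":-0.8},{"dp":[0,1.5,8],"yaw":0,"hand":-0.8},{"dp":[0,1.5,11],"yaw":0,"hand":-0.8},{"dp":[0,1.5,13],"yaw":0,"hand":-0.8},{"dp":[0,1.5,15],"yaw":0,"hand":-0.8},{"dp":[0,1,17],"yaw":0,"hand":-0.8},{"dp":[0,1,19],"yaw":0,"hand":-0.8},{"dp":[0,1,21],"yaw":0,"hand":-0.8},{"dp":[0,1,22],"yaw":0,"hand":-0.8},{"dp":[0,1,22],"yaw":0,"hand":-0.8}]';python3 g.py 435.4 -62.7 37.5 -8.4; sed 's/>44/>40/' e.py > e2.py; python3 e2.py
```

```text
clock: 7.6
ee_pos: [0.4351, -0.0636, 0.0389]
orientation: [0.997, -0.074, -0.0, -0.0]
wrist_force: [0.7, 0.1, -0.5]
opening: 0.018
gripper_force: 12.0
t 7.6 pos [435.1 -63.6  38.9] hd -8.44 F [ 0.67  0.1  -0.52] op 18.0 tilt [-0.0004  0.    ]
-> dp [ 0.2 -0.9  1.4] yaw -0.0007
14 arm 1 x 1 60 x [ 8.8 16.5 24.4] y [80.6 90.4 98. ] zmax 61.7675785329872
14 arm 1 x -1 55 x [-26.  -21.7 -10.2] y [78.4 90.3 98.3] zmax 61.80740321394174
14 arm -1 x -1 103 x [-31.  -17.8 -10.7] y [-109.7  -85.4  -70.1] zmax 61.85694816903131
15 arm 1 x 1 29 x [10.3 19.9 26.6] y [81.  91.3 99.8] zmax 61.7928338440521
15 arm 1 x -1 24 x [-23.1 -18.   -8.8] y [79.9 91.3 98.7] zmax 61.77588356603603
```

```bash
python3 -m pendant '[{"dp":[0,-0.7,0.6],"yaw":0,"hand":-0.8},{"dp":[0,-0.7,1],"yaw":0,"hand":-0.8},{"dp":[0,-0.7,1],"yaw":0,"hand":-0.8},{"dp":[0,-0.7,1],"yaw":0,"hand":-0.58},{"dp":[0,-0.7,1],"yaw":0,"hand":-0.5},{"dp":[0,-0.7,1],"yaw":0,"hand":-0.4},{"dp":[0,-0.7,1],"yaw":0,"hand":-0.2},{"dp":[0,-0.7,1],"yaw":0,"hand":-0.2},{"dp":[0,-0.7,1],"yaw":0,"hand":-0.2}]';python3 g.py 435.4 -62.7 37.5 -8.4
```

```text
clock: 8.45
ee_pos: [0.4353, -0.0629, 0.0381]
orientation: [0.997, -0.074, 0.0, 0.0]
wrist_force: [0.2, -0.2, 0.3]
opening: 0.036
gripper_force: 0.0
t 8.45 pos [435.3 -62.9  38.1] hd -8.43 F [ 0.19 -0.18  0.28] op 36.0 tilt [0.0001 0.0001]
-> dp [ 0.  -0.2  0.6] yaw -0.0006
```

```bash
python3 g.py 473 333 118 6; python3 -m pendant '[{"dp":[0,0,-8],"yaw":0,"hand":-0.2},{"dp":[0,0,-30],"yaw":0,"hand":-0.2},{"dp":[0,0,-70],"yaw":0,"hand":-0.2},{"dp":[0,0,-80],"yaw":0,"hand":-0.2}]'; python3 e2.py;python3 g.py 473 333 60 6
```

```text
t 8.45 pos [435.3 -62.9  38.1] hd -8.43 F [ 0.19 -0.18  0.28] op 36.0 tilt [0.0001 0.0001]
-> dp [ -20.8 -397.2  -79.9] yaw -0.2519
clock: 8.78
ee_pos: [0.4374, -0.0635, 0.1226]
orientation: [0.997, -0.073, 0.003, 0.001]
wrist_force: [0.6, -0.7, 0.6]
opening: 0.0366
gripper_force: 0.0
16 arm 1 x 1 56 x [ 8.5 16.6 24.5] y [81.6 91.4 98.1] zmax 61.966023700359976
16 arm 1 x -1 50 x [-25.1 -21.3  -9. ] y [83.  92.2 99.1] zmax 61.79052801906737
16 arm -1 x 1 66 x [ 9.3 18.9 30.4] y [-95.5 -86.7 -77. ] zmax 59.748456744838975
16 arm -1 x -1 79 x [-31.8 -22.   -9.6] y [-96.5 -86.5 -76.9] zmax 59.33931109950363
17 arm 1 x 1 21 x [10.1 17.5 26.5] y [84.4 91.1 97.5] zmax 60.95804257917759
17 arm 1 x -1 20 x [-22.4 -16.   -8.9] y [84.9 92.9 99.5] zmax 61.52233292356257
t 8.88 pos [437.  -63.4 120.9] hd -8.43 F [ 0.49  0.27 -0.76] op 36.8 tilt [0.006  0.0011]
-> dp [ -22.9 -397.5   60.3] yaw -0.2519
```

```bash
python3 -m pendant '[{"dp":[-22,-397,0],"yaw":-0.252,"hand":-0.2},{"dp":[-22,-397,0],"yaw":-0.252,"hand":-0.2},{"dp":[-22,-397,0],"yaw":-0.252,"hand":-0.2},{"dp":[-22,-397,0],"yaw":-0.252,"hand":-0.2},{"dp":[-22,-397,0],"yaw":-0.252,"hand":-0.2},{"dp":[-22,-397,0],"yaw":-0.252,"hand":-0.2},{"dp":[-22,-397,0],"yaw":-0.252,"hand":-0.2},{"dp":[-22,-397,20],"yaw":-0.252,"hand":-0.2},{"dp":[-22,-397,50],"yaw":-0.252,"hand":-0.2},{"dp":[-22,-397,58],"yaw":-0.252,"hand":-0.2},{"dp":[-22,-397,58],"yaw":-0.252,"hand":-0.2},{"dp":[-22,-397,58],"yaw":-0.252,"hand":-0.2}]';python3 g.py 473 333 11.3 6
```

```text
clock: 9.88
ee_pos: [0.4696, 0.3334, 0.0568]
orientation: [0.999, 0.054, -0.003, 0.001]
wrist_force: [-0.8, -0.0, 0.7]
opening: 0.0368
gripper_force: 0.0
t 9.88 pos [469.6 333.4  56.8] hd 6.17 F [-0.81 -0.04  0.71] op 36.8 tilt [-0.006   0.0026]
-> dp [ 3.7  0.7 45.4] yaw 0.0029
```

```bash
python3 -m pendant '[{"dp":[0,0,15],"yaw":0,"hand":-0.2},{"dp":[0,0,28],"yaw":0,"hand":-0.2},{"dp":[0,0,38],"yaw":0,"hand":-0.2},{"dp":[0,0,42],"yaw":0,"hand":-0.2},{"dp":[0,0,42],"yaw":0,"hand":-0.2},{"dp":[0,0,42],"yaw":0,"hand":-0.2}]';python3 g.py 473 333 11.3 6
```

```text
clock: 10.38
ee_pos: [0.4722, 0.3326, 0.0187]
orientation: [0.999, 0.052, 0.0, -0.0]
wrist_force: [-0.3, 0.4, 0.4]
opening: 0.0362
gripper_force: 0.0
t 10.38 pos [472.2 332.6  18.7] hd 5.96 F [-0.26  0.37  0.38] op 36.2 tilt [ 0.0006 -0.0001]
-> dp [ 0.8 -0.3  7.4] yaw -0.0006
```

```bash
python3 -m pendant '[{"dp":[0.7,0,4],"yaw":0,"hand":-0.2},{"dp":[0.7,0,7.3],"yaw":0,"hand":-0.2},{"dp":[0.7,0,7.3],"yaw":0,"hand":-0.2},{"dp":[0.7,0,7.3],"yaw":0,"hand":-0.8},{"dp":[0.7,0,7.3],"yaw":0,"hand":-0.8},{"dp":[0.7,0,7.3],"yaw":0,"hand":-0.8},{"dp":[0.7,0,7.3],"yaw":0,"hand":-0.8},{"dp":[0.7,0,7.3],"yaw":0,"hand":-0.8}]' 12;python3 g.py 462 113 115 -8.4
```

```text
clock: 11.05
ee_pos: [0.4725, 0.3332, 0.0109]
orientation: [0.999, 0.052, 0.0, -0.0]
wrist_force: [0.2, -0.5, -0.1]
opening: 0.0174
gripper_force: 12.0
t 11.05 pos [472.5 333.2  10.9] hd 6.01 F [ 0.25 -0.49 -0.14] op 17.4 tilt [ 0.0002 -0.    ]
-> dp [ -33.5  217.9 -104.1] yaw 0.2515
```

```bash
python3 -m pendant '[{"dp":[0,0,-15],"yaw":0,"hand":-0.8},{"dp":[0,0,-45],"yaw":0,"hand":-0.8},{"dp":[0,0,-80],"yaw":0,"hand":-0.8},{"dp":[-10,60,-104],"yaw":0.08,"hand":-0.8},{"dp":[-34,217,-104],"yaw":0.252,"hand":-0.8},{"dp":[-34,217,-104],"yaw":0.252,"hand":-0.8},{"dp":[-34,217,-104],"yaw":0.252,"hand":-0.8},{"dp":[-34,217,-104],"yaw":0.252,"hand":-0.8},{"dp":[-34,217,-104],"yaw":0.252,"hand":-0.8},{"dp":[-34,217,-104],"yaw":0.252,"hand":-0.8},{"dp":[-34,217,-104],"yaw":0.252,"hand":-0.8}]';python3 f.py held2.png; python3 g.py 461.5 114 75 -8.4
```

```text
clock: 11.97
ee_pos: [0.4616, 0.1133, 0.115]
orientation: [0.997, -0.075, 0.0, -0.0]
wrist_force: [-0.5, 0.6, 0.3]
opening: 0.0179
gripper_force: 12.0
105 x -32.631809300847735 [-32.4 -11.5] -11.07438424104154
-33 24 y -7.767901858080872 10.105637968114502 z -20.880583807755578 -6.901078303620906 rgb [132.2 125.9 118.5]
-30 12 y -7.786263017209735 5.057577420393161 z -21.81828517263253 -11.48657272929998 rgb [147.2 141.  132.7]
-27 6 y -6.049230591584999 3.130009838543235 z -20.408146652347966 -6.704217268560067 rgb [148.3 142.2 134.3]
-24 12 y -6.768474133836461 8.338108830341383 z -20.573214859409422 -8.797517324999358 rgb [152.4 145.6 136.8]
-21 13 y -7.651671035082891 7.662611193823161 z -21.796919622732595 -8.515248749225217 rgb [144.5 138.3 130.2]
-18 9 y -7.113933054846618 3.912282647910956 z -20.702490212374105 -10.91397257843271 rgb [154.1 147.6 139.2]
-15 24 y -13.635317743496346 13.906837105763474 z -21.776563797971082 -4.289294977420647 rgb [132.5 125.9 116. ]
-12 5 y -3.704313130516221 10.651085147712605 z -21.18301409882092 -17.19393335401201 rgb [105.  100.4  94.2]
[295.  223.9]
{'pixel': [308.5, 229.3], 'conf': 0.67}
{'pixel': [361.2, 164.9], 'conf': 0.27}
t 12.07 pos [461.5 114.6 114.8] hd -8.4 F [0.29 0.32 0.07] op 17.7 tilt [ 0.0002 -0.0003]
-> dp [ 0.1  0.6 39.8] yaw -0.0001
```

View pics/held2.png

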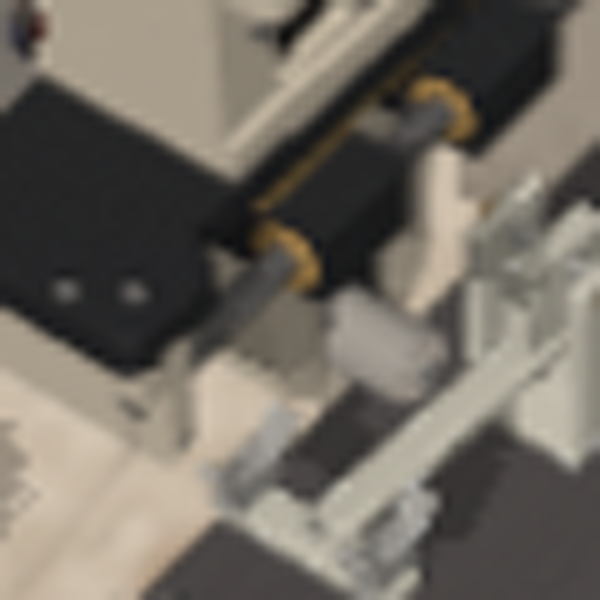

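```bash
python3 -m pendant '[{"dp":[0,0.5,20],"yaw":0,"hand":-0.8},{"dp":[0,0.5,38],"yaw":0,"hand":-0.8},{"dp":[0,0.5,46],"yaw":0,"hand":-0.8},{"dp":[0,0.5,51],"yaw":0,"hand":-0.8},{"dp":[0,0.5,54],"yaw":0,"hand":-0.8},{"dp":[0,0.5,57],"yaw":0,"hand":-0.8},{"dp":[0,0.5,60],"yaw":0,"hand":-0.8},{"dp":[0,0.5,63],"yaw":0,"hand":-0.8},{"dp":[0,0.5,66],"yaw":0,"hand":-0.8},{"dp":[0,0.5,67],"yaw":0,"hand":-0.8},{"dp":[0,0.5,67],"yaw":0,"hand":-0.8}]';python3 g.py 461.5 114.2 48 -8.4;python3 e2.py
```

```text
clock: 12.98
ee_pos: [0.4614, 0.1132, 0.0477]
orientation: [0.997, -0.074, 0.0, 0.0]
wrist_force: [0.5, 0.4, -0.3]
opening: 0.0179
gripper_force: 12.0
t 12.98 pos [461.4 113.2  47.7] hd -8.44 F [ 0.55  0.39 -0.27] op 17.9 tilt [0.0001 0.0001]
-> dp [-0.  -1.  -0.3] yaw -0.0008
19 arm 1 x -1 60 x [-31.5 -20.2 -10.7] y [ 72.1  96.2 109.5] zmax 61.83999325478884
19 arm -1 x 1 12 x [ 9.7 13.  16.7] y [-94.9 -87.5 -84.3] zmax 61.47750309479405
19 arm -1 x -1 48 x [-31.5 -22.7  -9.5] y [-96.5 -85.4 -77.1] zmax 61.973437221245376
20 arm -1 x 1 15 x [11.6 21.9 28.5] y [-101.1  -86.9  -75.5] zmax 61.79548534806067
20 arm -1 x -1 16 x [-24.3 -18.6 -10.3] y [-100.9  -82.   -74.9] zmax 61.8448969673755
```

```bash
python3 -m pendant '[{"dp":[0,-0.8,0],"yaw":0,"hand":-0.8},{"dp":[0,-0.8,0],"yaw":0,"hand":-0.8},{"dp":[0,-0.8,0],"yaw":0,"hand":-0.58},{"dp":[0,-0.8,0],"yaw":0,"hand":-0.5},{"dp":[0,-0.8,0],"yaw":0,"hand":-0.4},{"dp":[0,-0.8,0],"yaw":0,"hand":-0.2},{"dp":[0,-0.8,0],"yaw":0,"hand":-0.2},{"dp":[0,-0.8,0],"yaw":0,"hand":-0.2},{"dp":[0,-0.8,0],"yaw":0,"hand":-0.2},{"dp":[0,-0.8,0],"yaw":0,"hand":-0.2}]'; python3 -m pendant '[{"dp":[0,0,-8],"yaw":0,"hand":-0.2},{"dp":[0,0,-30],"yaw":0,"hand":-0.2},{"dp":[0,0,-60],"yaw":0,"hand":-0.2},{"dp":[0,0,-80],"yaw":0,"hand":-0.2},{"dp":[0,0,-80],"yaw":0,"hand":-0.2}]'; cat > k.py <<'E'
from h import *
np.set_printoptions(precision=1,suppress=True)
S=ctrl.camera("scene");T=ctrl.camera("top")
A=R.from_euler('z',-8.4,degrees=True).as_matrix()[:2,:2]
for p in (S,T):
    P,u,v=cloud(p); P=P*1000; q=(P[:,:2]-[448.4,25.2])@A
    for sg in (1,-1):
        m=(P[:,2]>44)&(P[:,2]<82)&(abs(q[:,1]*sg-90)<25)&(abs(q[:,0])<40)
        c=m&(abs(q[:,0])<10)
        if m.sum()>3 and c.sum()>2: print(p["shot"],"arm",sg,m.sum(),"x",np.percentile(q[m,0],[1,99]),"mid y",np.percentile(q[c,1],[5,95]),"mid ztop",np.percentile(P[c,2],[50,95]))
E
python3 k.py; python3 g.py 435.4 -62.7 115 -8.4 461.5 113.2 115 -8.4
```

```text
clock: 13.92
ee_pos: [0.4614, 0.114, 0.0478]
orientation: [0.997, -0.074, 0.0, 0.0]
wrist_force: [0.3, -0.0, 0.0]
opening: 0.0365
gripper_force: 0.1
clock: 14.33
ee_pos: [0.4639, 0.1143, 0.1322]
orientation: [0.997, -0.073, 0.004, -0.001]
wrist_force: [0.8, -0.2, 1.1]
opening: 0.0366
gripper_force: 0.0
21 arm 1 347 x [-32.3  30.8] mid y [83.  96.4] mid ztop [72.1 79.7]
21 arm -1 181 x [-33.2  30.6] mid y [-96.9 -84.4] mid ztop [54.9 58.6]
22 arm -1 124 x [-30.  33.] mid y [-97.7 -82.2] mid ztop [54.5 59. ]
t 14.43 pos [461.7 114.1 128.6] hd -8.43 F [-0.44  0.51 -0.41] op 36.7 tilt [ 0.002  -0.0004]
-> dp [-1.000e-01  1.787e+02  1.360e+01] yaw -0.0006
t 14.43 pos [461.7 114.1 128.6] hd -8.43 F [-0.44  0.51 -0.41] op 36.7 tilt [ 0.002  -0.0004]
-> dp [-0.1  0.9 13.6] yaw -0.0006
```

```bash
python3 -m pendant '[{"dp":[30,-60,0],"yaw":0,"hand":-0.2},{"dp":[30,-60,0],"yaw":0,"hand":-0.2},{"dp":[30,-60,0],"yaw":0,"hand":-0.2},{"dp":[30,-60,0],"yaw":0,"hand":-0.2}]' >/dev/null; cat > m.py <<'E'
from h import *
np.set_printoptions(precision=1,suppress=True)
S=ctrl.camera("scene");T=ctrl.camera("top")
for p in (S,T):
    for n in ("cell_a","cell_a_button"):
        for mk in ctrl.mark_of(p,n)[:4]: print(p["shot"],n,mk, at_depth(p,mk["pixel"])*1000)
def proj(p,c):
    w=R.from_quat(p["rotation"]).as_matrix().T@(np.array(c)/1000-np.array(p["eye"])); x=np.array(p["intrinsics"])@(w*[1,-1,-1]); return x[:2]/x[2]
out=[]
for p,c in ((S,(435,-63,50)),(T,(435,-63,50)),(S,(461,114,70)),(T,(461,114,70))):
    x,y=[int(t) for t in proj(p,c)]; f=cv2.resize(p["frame"][y-18:y+18,x-18:x+18,::-1],(300,300),interpolation=cv2.INTER_CUBIC); out.append(f)
cv2.imwrite("pics/bal.png",np.vstack([np.hstack(out[:2]),np.hstack(out[2:])]))
E
python3 m.py; python3 k.py
```

```text
23 cell_a {'pixel': [299.1, 237.9], 'conf': 0.77} [454.9 111.   78.5]
23 cell_a {'pixel': [329.3, 278.2], 'conf': 0.73} [370.  127.2   1.4]
23 cell_a {'pixel': [352.8, 162.1], 'conf': 0.7} [ 479.6 -235.9   29.6]
23 cell_a {'pixel': [341.8, 199.5], 'conf': 0.68} [431.6 -61.8  57.3]
23 cell_a_button {'pixel': [308.1, 247.4], 'conf': 0.46} [428.7 117.6  67.4]
23 cell_a_button {'pixel': [319.4, 234.7], 'conf': 0.31} [444.   34.3  15.7]
24 cell_a {'pixel': [327.0, 210.7], 'conf': 0.57} [431.7 -68.9  56.5]
24 cell_a {'pixel': [270.3, 201.1], 'conf': 0.53} [452.4  91.4 236.3]
24 cell_a_button {'pixel': [273.2, 210.8], 'conf': 0.48} [432.3 105.7  10.2]
25 arm 1 345 x [-32.   30.2] mid y [81.4 96.3] mid ztop [72.2 79. ]
25 arm -1 182 x [-32.7  30.6] mid y [-96.  -83.4] mid ztop [53.9 58.8]
26 arm 1 70 x [-30.1   5.1] mid y [66.4 93.6] mid ztop [53.4 79.9]
26 arm -1 122 x [-30.   32.9] mid y [-97.8 -82.6] mid ztop [53.6 58.6]
```

View pics/bal.png

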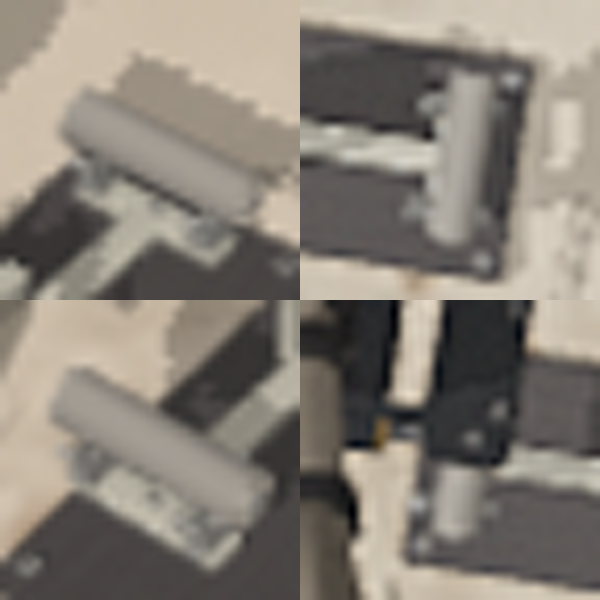

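```bash
python3 g.py 435.3 -63.3 60 -8.4; python3 -m pendant '[{"dp":[-27,117,0],"yaw":0,"hand":-0.2},{"dp":[-29,238,10],"yaw":0,"hand":-0.2},{"dp":[-29,238,14],"yaw":0,"hand":-0.2},{"dp":[-29,238,14],"yaw":0,"hand":-0.2},{"dp":[-29,238,14],"yaw":0,"hand":-0.2},{"dp":[-29,238,40],"yaw":0,"hand":-0.2},{"dp":[-29,238,66],"yaw":0,"hand":-0.2},{"dp":[-29,238,66],"yaw":0,"hand":-0.2},{"dp":[-29,238,66],"yaw":0,"hand":-0.2}]'; python3 g.py 435.3 -63.3 37.5 -8.4
```

```text
t 15.17 pos [499.7 168.5 127.8] hd -8.48 F [-0.5  -0.36  0.66] op 36.6 tilt [-0.0001  0.0002]
-> dp [-29.5 238.7  67.9] yaw -0.0013
clock: 15.92
ee_pos: [0.4354, -0.0622, 0.0615]
orientation: [0.997, -0.074, -0.001, -0.0]
wrist_force: [0.9, -0.2, 0.4]
opening: 0.0366
gripper_force: 0.0
t 15.92 pos [435.4 -62.2  61.5] hd -8.51 F [ 0.87 -0.18  0.37] op 36.6 tilt [-0.0028 -0.0005]
-> dp [ 0.1  1.1 24. ] yaw -0.0019
```

```bash
python3 -m pendant '[{"dp":[0,0.8,8],"yaw":0,"hand":-0.2},{"dp":[0,0.8,16],"yaw":0,"hand":-0.2},{"dp":[0,0.8,21],"yaw":0,"hand":-0.2},{"dp":[0,0.8,23.5],"yaw":0,"hand":-0.2},{"dp":[0,0.8,23.5],"yaw":0,"hand":-0.2},{"dp":[0,0.8,23.5],"yaw":0,"hand":-0.45},{"dp":[0,0.8,23.5],"yaw":0,"hand":-0.8},{"dp":[0,0.8,23.5],"yaw":0,"hand":-0.8},{"dp":[0,0.8,23.5],"yaw":0,"hand":-0.8},{"dp":[0,0.8,23.5],"yaw":0,"hand":-0.8}]' 20; python3 g.py 435.3 -63.3 37.5 -8.4
```

```text
clock: 16.75
ee_pos: [0.4364, -0.0631, 0.0385]
orientation: [0.997, -0.074, 0.0, 0.0]
wrist_force: [0.3, -1.0, 1.1]
opening: 0.0175
gripper_force: 20.0
t 16.75 pos [436.4 -63.1  38.5] hd -8.44 F [ 0.35 -1.    1.06] op 17.5 tilt [0.0007 0.0002]
-> dp [-1.1  0.4  1. ] yaw -0.0007
```

```bash
python3 -m pendant '[{"dp":[0,0,-2],"yaw":0,"hand":-0.8},{"dp":[0,0,-4],"yaw":0,"hand":-0.8},{"dp":[0,0,-6],"yaw":0,"hand":-0.8},{"dp":[0,0,-8],"yaw":0,"hand":-0.8},{"dp":[0,0,-10],"yaw":0,"hand":-0.8},{"dp":[0,0,-12],"yaw":0,"hand":-0.8},{"dp":[0,0,-14],"yaw":0,"hand":-0.8},{"dp":[0,0,-16],"yaw":0,"hand":-0.8},{"dp":[0,0,-18],"yaw":0,"hand":-0.8},{"dp":[0,0,-20],"yaw":0,"hand":-0.8},{"dp":[0,0,-22],"yaw":0,"hand":-0.8},{"dp":[0,0,-24],"yaw":0,"hand":-0.8}]'; python3 -m pendant '[{"dp":[0,0,-2],"yaw":0,"hand":-0.8},{"dp":[0,0,-5],"yaw":0,"hand":-0.8},{"dp":[0,0,-25],"yaw":0,"hand":-0.8},{"dp":[0,0,-60],"yaw":0,"hand":-0.8}]'; python3 g.py 380 180 250 -50 ; python3 k.py
```

```text
clock: 17.75
ee_pos: [0.4361, -0.0629, 0.0625]
orientation: [0.997, -0.074, -0.0, -0.0]
wrist_force: [1.2, 0.2, -0.7]
opening: 0.0175
gripper_force: 20.0
clock: 18.08
ee_pos: [0.4339, -0.0623, 0.1206]
orientation: [0.997, -0.074, -0.004, -0.001]
wrist_force: [-0.1, -0.1, -0.1]
opening: 0.0176
gripper_force: 20.0
t 18.08 pos [433.9 -62.3 120.6] hd -8.44 F [-0.11 -0.15 -0.09] op 17.6 tilt [-0.0073 -0.0012]
-> dp [ -89.8 -231.9 -128.5] yaw 0.7253
27 arm 1 232 x [-33.   30.8] mid y [84.8 98.8] mid ztop [55.2 58. ]
27 arm -1 182 x [-26.5  22.4] mid y [-98.6 -67.6] mid ztop [50.  53.3]
28 arm 1 124 x [-29.5  32.6] mid y [82.8 99. ] mid ztop [54.2 60. ]
```

```bash
python3 g.py 380 180 300 -55; python3 -m pendant '[{"dp":[-92,-230,-178],"yaw":0.81,"hand":-0.8},{"dp":[-92,-230,-178],"yaw":0.81,"hand":-0.8},{"dp":[-92,-230,-178],"yaw":0.81,"hand":-0.8},{"dp":[-92,-230,-178],"yaw":0.81,"hand":-0.8},{"dp":[-92,-230,-178],"yaw":0.81,"hand":-0.8},{"dp":[-92,-230,-178],"yaw":0.81,"hand":-0.8},{"dp":[-92,-230,-178],"yaw":0.81,"hand":-0.8},{"dp":[-92,-230,-178],"yaw":0.81,"hand":-0.8},{"dp":[-92,-230,-178],"yaw":0.81,"hand":-0.8}]';python3 f.py held3.png; python3 g.py 454 -239 115 -7.6
```

```text
t 18.18 pos [438.9 -63.7 126.3] hd -8.42 F [ 0.34  0.32 -0.33] op 17.3 tilt [0.0082 0.0014]
-> dp [ -92.5 -232.2 -174.8] yaw 0.8129
clock: 18.93
ee_pos: [0.3789, 0.1828, 0.3043]
orientation: [0.889, -0.459, 0.002, -0.003]
wrist_force: [-0.3, 0.0, -1.5]
opening: 0.0176
gripper_force: 20.0
253 x -35.96180964162098 [-34.8  27.3] 30.580248050739915
-36 31 y -6.85536549742445 8.087851824171606 z -21.744184904513716 -4.590879405144101 rgb [167.7 160.5 150. ]
-33 42 y -8.162198597649306 8.465453371572401 z -21.795065082802694 -3.555076129739584 rgb [169.8 161.4 150. ]
-30 14 y -7.9035337111472765 8.730912600305555 z -21.43012621540448 -12.751252282501799 rgb [140.5 134.4 126.2]
-27 15 y -7.505578129475562 9.108180296090696 z -21.210782322632586 -15.036519853413212 rgb [137.5 131.8 124.2]
-24 13 y -7.119521183256145 7.844959287702229 z -21.08223309590458 -14.12404264479752 rgb [137.9 132.2 124.5]
-21 12 y -6.760463005515348 8.342604750227219 z -21.573989138692262 -15.980733409749263 rgb [136.5 131.  123.3]
-18 21 y -13.15205671491614 13.946560813279724 z -21.51569712418638 -7.430409743915563
[... 499 characters left out ...]
28157956218 z -21.040425382033153 -13.403064914132367 rgb [113.9 109.2 104.4]
18 10 y -1.9913200482405065 8.494388238913047 z -21.655523773405886 -16.426981406037243 rgb [119.9 115.1 109.3]
21 8 y 0.07504548149368181 8.9199606385117 z -21.23675440560479 -15.789694636854021 rgb [120.9 115.8 108.9]
24 6 y -1.24443807294207 7.47699678667632 z -20.915371674551693 -18.54582906249678 rgb [121.  115.3 108. ]
27 4 y 2.6519109530470835 9.508137074602338 z -20.96643425449706 -14.045539086042192 rgb [143.2 135.5 124.5]
[313.5 193. ]
{'pixel': [308.9, 251.4], 'conf': 0.54}
t 19.03 pos [378.7 178.9 300.4] hd -54.63 F [ 0.61  0.25 -1.45] op 17.6 tilt [ 0.0008 -0.001 ]
-> dp [384.2 180.7 185.5] yaw -0.8208
```

View pics/held3.png

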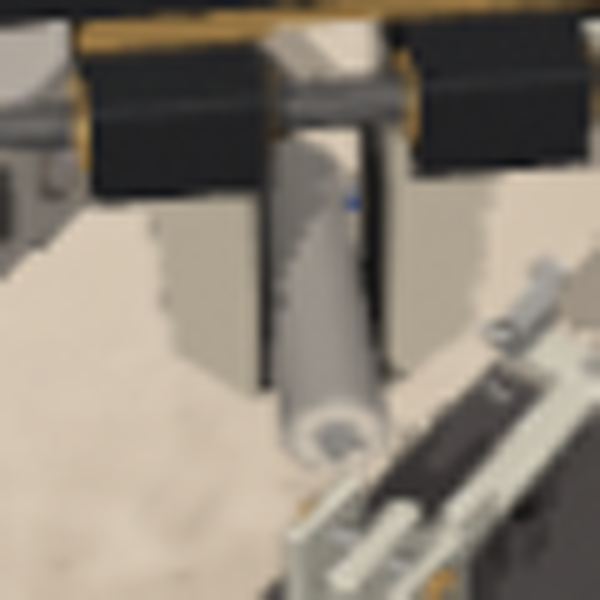

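```bash
python3 -c "
from h import *
print(np.round(ctrl.sense()['joint_positions'],2))"
```

```text
[ 0.26  0.09  1.65 -0.    1.4   2.78]
```

```bash
cp pics/held3.png pics/endA.png; for i in 1; do python3 -m pendant '[{"dp":[0,0,0],"yaw":-1.5,"hand":-0.8},{"dp":[0,0,0],"yaw":-1.5,"hand":-0.8},{"dp":[0,0,0],"yaw":-1.5,"hand":-0.8},{"dp":[0,0,0],"yaw":-1.5,"hand":-0.8},{"dp":[0,0,0],"yaw":-1.5,"hand":-0.8},{"dp":[0,0,0],"yaw":-1.5,"hand":-0.8},{"dp":[0,0,0],"yaw":-1.5,"hand":-0.8},{"dp":[0,0,0],"yaw":-1.5,"hand":-0.8},{"dp":[0,0,0],"yaw":-1.5,"hand":-0.8},{"dp":[0,0,0],"yaw":-1.5,"hand":-0.8},{"dp":[0,0,0],"yaw":-1.5,"hand":-0.8},{"dp":[0,0,0],"yaw":-1.5,"hand":-0.8}]'; python3 -m pendant '[{"dp":[0,0,0],"yaw":-1.5,"hand":-0.8},{"dp":[0,0,0],"yaw":-1.5,"hand":-0.8},{"dp":[0,0,0],"yaw":-1.5,"hand":-0.8},{"dp":[0,0,0],"yaw":-1.5,"hand":-0.8},{"dp":[0,0,0],"yaw":-1.5,"hand":-0.8},{"dp":[0,0,0],"yaw":-1.5,"hand":-0.8},{"dp":[0,0,0],"yaw":-1.5,"hand":-0.8},{"dp":[0,0,0],"yaw":-1.5,"hand":-0.8},{"dp":[0,0,0],"yaw":-1.5,"hand":-0.8},{"dp":[0,0,0],"yaw":-1.5,"hand":-0.8},{"dp":[0,0,0],"yaw":-1.5,"hand":-0.8},{"dp":[0,0,0],"yaw":-1.5,"hand":-0.8}]'; done; python3 f.py endB.png; python3 -c "
import cv2,numpy as np
a,b=[cv2.resize(cv2.imread('pics/end%s.png'%c)[200:600,150:550],(400,400)) for c in 'AB']
cv2.imwrite('pics/ends.png',np.hstack([a,b]))"
```

```text
clock: 20.03
ee_pos: [0.3788, 0.1764, 0.2986]
orientation: [0.963, 0.27, -0.002, 0.0]
wrist_force: [-0.1, -0.1, -0.4]
opening: 0.0176
gripper_force: 20.0
clock: 21.03
ee_pos: [0.3788, 0.1764, 0.2986]
orientation: [0.52, 0.854, -0.001, -0.001]
wrist_force: [0.0, 0.2, 0.2]
opening: 0.0172
gripper_force: 20.0
269 x -28.46300903677324 [-26.4  36.2] 37.23718722194928
-30 3 y -3.7778342577937676 1.4589964510893931 z -16.97605858807703 -16.5024140994373 rgb [151.  142.7 131.7]
-27 10 y -10.762138962205395 4.968177323201578 z -19.135132154084598 -13.846413203969476 rgb [144.  136.2 126.2]
-24 14 y -10.752232764688905 4.923976935157095 z -19.179291833695007 -14.087285313661027 rgb [115.4 110.5 104.1]
-21 11 y -10.742827161905316 4.9101543999954895 z -19.277601819859388 -12.030700112819714 rgb [118.  113.1 107.1]
-18 9 y -10.731655523836539 4.8563141672803996 z -20.171033045313884 -12.61261290807851 rgb [118.  113.1 106.9]
-15 15 y -10.714962176583747 4.832848978703602 z -19.9252161677286 -14.561767837440126 rgb [125.1 119.9 113.3]
-12 3 y -8.988601408098006 -2.1190164101299085 z -18.391084868
[... 511 characters left out ...]
73136 6.09510674856597 z -19.491311500847907 -12.133546411398878 rgb [136.1 130.3 122.7]
24 14 y -10.585972706636845 6.082235883635302 z -19.557574802217474 -10.925617219967112 rgb [139.  132.9 125. ]
27 11 y -10.568544940795759 6.071308506696903 z -20.177049080668613 -11.261546458360131 rgb [140.6 134.4 126.4]
30 15 y -10.564343815362104 4.312077581184548 z -19.818669696231705 -14.559420723703246 rgb [143.4 137.3 129.1]
33 59 y -10.553989323934612 6.003217228836569 z -19.810440356787595 -1.5793981473810674 rgb [143.2 138.8 132.1]
36 13 y -10.54472504781506 4.304486317879947 z -19.959726219597965 -3.259144493598636 rgb [145.8 141.1 134.5]
[314.8 193. ]
{'pixel': [308.6, 255.9], 'conf': 0.63}
```

View pics/ends.png

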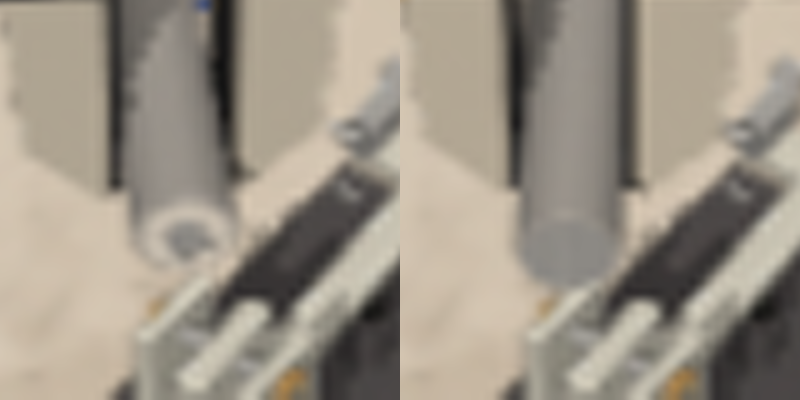

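```bash
cat > n.py <<'E'
from h import *
np.set_printoptions(precision=1,suppress=True)
A=R.from_euler('z',-7.5,degrees=True).as_matrix()[:2,:2]
for c in ("scene","top"):
    Q=[]
    for i in range(4):
        p=ctrl.camera(c); P,u,v=cloud(p); P=P*1000; q=np.c_[(P[:,:2]-[453.6,-239.5])@A,P[:,2]]; Q.append(q[(abs(q[:,0])<110)&(abs(q[:,1])<60)])
    q=np.vstack(Q)
    for n,x0,x1,z0,z1 in (("fixed",-44,-31,34,41),("sadd-",-25,-15,24,45),("sadd+",15,25,24,45),("plate",24,36,50,75),("block",47,68,50,60),("rail-",-70,-50,12,18),("rail+",70,90,12,18)):
        m=(q[:,0]>x0)&(q[:,0]<x1)&(q[:,2]>z0)&(q[:,2]<z1)&(abs(q[:,1])<32)
        if m.sum()>8: print(c,n,m.sum(),"x",np.percentile(q[m,0],[3,50,97]),"y",np.percentile(q[m,1],[3,97]),"mid",np.percentile(q[m,1],[3,97]).mean(),"z",np.percentile(q[m,2],[50,97]))
E
python3 n.py; python3 g.py 454 -239 115 -7.5
```

```text
scene sadd+ 18 x [15.1 17.3 21.7] y [ 5.5 19.3] mid 12.408313716895533 z [29.9 32.8]
scene rail- 268 x [-67.9 -59.6 -50.5] y [-18.6  25.7] mid 3.5783379552261056 z [15.2 17.8]
top fixed 73 x [-41.8 -36.1 -32.1] y [-5.1 14.7] mid 4.796090358443413 z [37.  40.8]
top sadd- 93 x [-23.5 -19.6 -15.5] y [-7.8 24.4] mid 8.337532911314259 z [28.  34.2]
top sadd+ 83 x [16.8 20.9 24.6] y [-18.5  18.4] mid -0.07798877173752494 z [28.7 35.6]
top plate 61 x [27.9 30.5 34.8] y [-2.6 13.8] mid 5.632542074501939 z [65.1 70.9]
top block 168 x [50.5 57.8 64.9] y [-7.3 19.3] mid 6.01870476939064 z [54.5 58.5]
top rail- 170 x [-65.3 -58.3 -50.3] y [-14.9  27.6] mid 6.344409551752656 z [14.9 17.9]
top rail+ 194 x [71.2 80.2 89.2] y [-16.3  26.3] mid 5.011427124067609 z [14.9 17.7]
t 21.53 pos [378.9 177.9 300.2] hd 116.98 F [-0.2   0.47 -0.12] op 17.5 tilt [-0.0001 -0.0001]
-> dp [-405.6 -122.2  185.2] yaw 2.1726
```

```bash
cat > hl.py <<'E'
import sys; from g import *
# hl.py lx ly z : holder-local targets; also prints current local pos
A=R.from_euler('z',-7.5,degrees=True).as_matrix()[:2,:2]; C=np.array([454.0,-235.0])
s=ctrl.sense(); print("local",np.round((np.array(s["ee_pos"])[:2]*1000-C)@A,2),"z",round(s["ee_pos"][2]*1000,2),"Floc",np.round(np.array(s["wrist_force"])[:2]@A,2),round(s["wrist_force"][2],2),"M",np.round(s["moment"],2))
if len(sys.argv)>3:
    a=list(map(float,sys.argv[1:4])); goto(*(C+A@a[:2]),a[2],-7.5)
E
python3 hl.py -11 0 110; python3 -m pendant '[{"dp":[-399,-126,100],"yaw":2.172,"hand":-0.8},{"dp":[-399,-126,100],"yaw":2.172,"hand":-0.8},{"dp":[-399,-126,100],"yaw":2.172,"hand":-0.8},{"dp":[-399,-126,100],"yaw":2.172,"hand":-0.8},{"dp":[-399,-126,100],"yaw":2.172,"hand":-0.8},{"dp":[-399,-126,100],"yaw":2.172,"hand":-0.8},{"dp":[-399,-126,100],"yaw":2.172,"hand":-0.8},{"dp":[-399,-126,100],"yaw":2.172,"hand":-0.8},{"dp":[-399,-126,100],"yaw":2.172,"hand":-0.8},{"dp":[-399,-126,100],"yaw":2.172,"hand":-0.8},{"dp":[-399,-126,100],"yaw":2.172,"hand":-0.8},{"dp":[-399,-126,100],"yaw":2.172,"hand":-0.8}]' 30; python3 hl.py -11 0 110
```

```text
local [-128.34  399.62] z 300.19 Floc [-0.26  0.44] -0.12 M [ 0.02 -0.1  -0.03]
t 21.53 pos [378.9 177.9 300.2] hd 116.98 F [-0.2   0.47 -0.12] op 17.5 tilt [-0.0001 -0.0001]
-> dp [-395.8 -129.5  190.2] yaw 2.1726
clock: 22.53
ee_pos: [0.4479, -0.2381, 0.1988]
orientation: [0.965, 0.263, -0.001, -0.0]
wrist_force: [-0.1, -0.0, -1.4]
opening: 0.0171
gripper_force: 30.0
local [-5.62 -3.83] z 198.78 Floc [-0.13 -0.03] -1.42 M [ 0.03 -0.03 -0.03]
t 22.53 pos [ 447.9 -238.1  198.8] hd 30.49 F [-0.13 -0.01 -1.42] op 17.1 tilt [-0.0012 -0.0008]
-> dp [-1.8 -6.3 88.8] yaw 0.663
```

```bash
python3 -m pendant '[{"dp":[-2,-6,0],"yaw":0.663,"hand":-0.8},{"dp":[-2,-6,20],"yaw":0.663,"hand":-0.8},{"dp":[-2,-6,50],"yaw":0.663,"hand":-0.8},{"dp":[-2,-6,89],"yaw":0.663,"hand":-0.8},{"dp":[-2,-6,89],"yaw":0.663,"hand":-0.8},{"dp":[-2,-6,89],"yaw":0.663,"hand":-0.8},{"dp":[-2,-6,89],"yaw":0.663,"hand":-0.8},{"dp":[-2,-6,89],"yaw":0.663,"hand":-0.8}]'; python3 hl.py -11 0 60
```

```text
clock: 23.2
ee_pos: [0.4435, -0.2306, 0.1114]
orientation: [0.998, -0.059, 0.0, 0.0]
wrist_force: [0.1, 0.0, -0.8]
opening: 0.0171
gripper_force: 30.0
local [-10.99   2.97] z 111.36 Floc [0.14 0.05] -0.84 M [ 0.02  0.01 -0.03]
t 23.2 pos [ 443.5 -230.6  111.4] hd -6.81 F [ 0.15  0.03 -0.84] op 17.1 tilt [0.0003 0.0002]
-> dp [-0.1  3.  51.4] yaw 0.0121
```

Correct and look again at how the held cell lies relative to the holder, from the cameras.

```bash
python3 -m pendant '[{"dp":[0,2.8,25],"yaw":0.012,"hand":-0.8},{"dp":[0,2.8,45],"yaw":0.012,"hand":-0.8},{"dp":[0,2.8,51],"yaw":0.012,"hand":-0.8},{"dp":[0,2.8,51],"yaw":0.012,"hand":-0.8},{"dp":[0,2.8,51],"yaw":0.012,"hand":-0.8}]'; python3 hl.py -11 0 40; sed 's/\[453.6,-239.5\]/[454.0,-235.0]/; s/range(4)/range(1)/; s/("fixed"/("cell",-70,-12,55,90),("fixed"/; s/,36,50,75/,36,52,72/' n.py > n2.py; python3 n2.py
```

```text
clock: 23.62
ee_pos: [0.4433, -0.2335, 0.0609]
orientation: [0.998, -0.066, 0.0, 0.0]
wrist_force: [0.6, 0.2, -1.0]
opening: 0.0171
gripper_force: 30.0
local [-10.79   0.09] z 60.93 Floc [0.59 0.23] -0.99 M [0.08 0.02 0.02]
t 23.62 pos [ 443.3 -233.5   60.9] hd -7.54 F [ 0.62  0.15 -0.99] op 17.1 tilt [0.0006 0.0003]
-> dp [-0.2  0.1 20.9] yaw -0.0006
scene cell 105 x [-44.4 -26.5 -16.8] y [-21.   23.6] mid 1.3220674896983553 z [77.8 87.7]
scene fixed 22 x [-43.2 -39.2 -34.5] y [-11.8   9.9] mid -0.9654339006927977 z [37.1 39.9]
scene sadd- 21 x [-24.1 -21.7 -17.1] y [-15.6  10.8] mid -2.4319911720656133 z [29.1 33.1]
scene sadd+ 22 x [15.4 19.  23.1] y [-14.6  13. ] mid -0.8006493862283541 z [27.2 33.2]
scene block 10 x [49.8 55.  60.7] y [ 8.3 13.4] mid 10.846659557948257 z [53.8 57.5]
scene rail- 66 x [-67.7 -59.5 -50.6] y [-20.8  21.7] mid 0.43756688637215646 z [14.6 17.4]
scene rail+ 36 x [71.6 81.2 88.5] y [-18.1  20.6] mid 1.217593943147758 z [14.7 17.2]
top rail+ 23 x [72.  82.9 89.2] y [ 1.1 22.3] mid 11.685857587492713 z [15.4 17.5]
```

```bash
python3 -m pendant '[{"dp":[0,0,8],"yaw":0,"hand":-0.8},{"dp":[0,0,15],"yaw":0,"hand":-0.8},{"dp":[0,0,19],"yaw":0,"hand":-0.8},{"dp":[0,0,21],"yaw":0,"hand":-0.8},{"dp":[0,0,21],"yaw":0,"hand":-0.8},{"dp":[0,0,21],"yaw":0,"hand":-0.8}]'; python3 hl.py -11 0 40; python3 -m pendant '[{"dp":[1,0,0],"yaw":0,"hand":-0.8},{"dp":[2,0,0],"yaw":0,"hand":-0.8},{"dp":[3,0,0],"yaw":0,"hand":-0.8},{"dp":[4,0,0],"yaw":0,"hand":-0.8}]'; python3 hl.py;  python3 -m pendant '[{"dp":[1,0,0],"yaw":0,"hand":-0.8},{"dp":[1,0,0],"yaw":0,"hand":-0.8}]'; python3 hl.py; python3 -m pendant '[{"dp":[1,0,0],"yaw":0,"hand":-0.8},{"dp":[1,0,0],"yaw":0,"hand":-0.8}]'; python3 hl.py
```

```text
clock: 24.22
ee_pos: [0.4429, -0.2333, 0.0391]
orientation: [0.998, -0.066, -0.0, -0.0]
wrist_force: [-0.1, 0.4, -1.6]
opening: 0.0172
gripper_force: 30.0
local [-11.23   0.25] z 39.15 Floc [-0.12  0.38] -1.6 M [ 0.07 -0.    0.01]
t 24.22 pos [ 442.9 -233.3   39.1] hd -7.58 F [-0.07  0.39 -1.6 ] op 17.2 tilt [-0.0003 -0.0001]
-> dp [ 0.2  0.3 -0.9] yaw -0.0013
clock: 24.55
ee_pos: [0.4472, -0.234, 0.0395]
orientation: [0.998, -0.066, 0.0, 0.0]
wrist_force: [-0.1, 0.5, 0.3]
opening: 0.0174
gripper_force: 30.0
local [-6.89  0.14] z 39.49 Floc [-0.13  0.46] 0.35 M [0.01 0.05 0.07]
clock: 24.72
ee_pos: [0.4482, -0.2341, 0.0394]
orientation: [0.998, -0.066, 0.0, 0.0]
wrist_force: [0.6, 1.2, -0.5]
opening: 0.0175
gripper_force: 30.0
local [-5.87  0.17] z 39.42 Floc [0.44 1.31] -0.49 M [ 0.02  0.03 -0.01]
clock: 24.88
ee_pos: [0.4491, -0.2342, 0.0394]
orientation: [0.998, -0.066, 0.0, 0.0]
wrist_force: [0.4, 0.6, 0.2]
opening: 0.017
gripper_force: 30.0
local [-5.    0.19] z 39.35 Floc [0.35 0.63] 0.2 M [0.02 0.05 0.07]
```

```bash
python3 -m pendant '[{"dp":[0.8,0,0],"yaw":0,"hand":-0.8},{"dp":[0.8,0,0],"yaw":0,"hand":-0.8}]' >/dev/null; python3 hl.py;  python3 -m pendant '[{"dp":[0.8,0,0],"yaw":0,"hand":-0.8},{"dp":[0.8,0,0],"yaw":0,"hand":-0.8}]'>/dev/null; python3 hl.py; python3 -m pendant '[{"dp":[0.8,0,0],"yaw":0,"hand":-0.8},{"dp":[0.8,0,0],"yaw":0,"hand":-0.8}]'>/dev/null; python3 hl.py; python3 -m pendant '[{"dp":[0.8,0,0],"yaw":0,"hand":-0.8},{"dp":[0.8,0,0],"yaw":0,"hand":-0.8}]'>/dev/null; python3 hl.py
```

```text
local [-4.34  0.22] z 39.28 Floc [-0.51  0.58] -0.85 M [ 0.04 -0.04 -0.01]
local [-4.2   0.32] z 39.14 Floc [-3.3 -0.8] 0.44 M [-0.    0.42 -0.05]
local [-3.23  0.33] z 39.18 Floc [-4.25  0.19] 0.62 M [ 0.05  0.62 -0.06]
local [-2.29  0.32] z 39.19 Floc [-3.32 -1.22] 0.15 M [ 0.04  0.77 -0.07]
```

```bash
python3 -m pendant '[{"dp":[1,0,0],"yaw":0,"hand":-0.8},{"dp":[2,0,0],"yaw":0,"hand":-0.8},{"dp":[3,0,0],"yaw":0,"hand":-0.8},{"dp":[3,0,0],"yaw":0,"hand":-0.8}]' >/dev/null; python3 hl.py;  python3 -m pendant '[{"dp":[1,0,0],"yaw":0,"hand":-0.8},{"dp":[2,0,0],"yaw":0,"hand":-0.8},{"dp":[2.3,0,0],"yaw":0,"hand":-0.8},{"dp":[2.3,0,0],"yaw":0,"hand":-0.8},{"dp":[2.3,0,0],"yaw":0,"hand":-0.8}]'>/dev/null; python3 hl.py; python3 hl.py 3 0 25; python3 f.py x.png | head -1
```

```text
local [0.59 0.33] z 39.14 Floc [-6.42 -0.89] 0.85 M [ 0.04  1.04 -0.02]
local [2.45 0.34] z 39.07 Floc [-6.93 -1.03] 1.03 M [-0.12  1.17 -0.01]
local [2.45 0.34] z 39.07 Floc [-6.93 -1.03] 1.03 M [-0.12  1.17 -0.01]
t 26.3 pos [ 456.5 -235.    39.1] hd -7.57 F [-7.   -0.12  1.03] op 17.0 tilt [-0.0021 -0.0004]
-> dp [ 0.6  0.3 14.1] yaw -0.0012
80 x -44.988906380345114 [-44.4 -12.4] -11.313467135015868
```

```bash
python3 -m pendant '[{"dp":[0.6,0,0],"yaw":0,"hand":-0.8},{"dp":[0.6,0,1],"yaw":0,"hand":-0.8},{"dp":[0.6,0,2.5],"yaw":0,"hand":-0.8},{"dp":[0.6,0,4],"yaw":0,"hand":-0.8},{"dp":[0.6,0,4],"yaw":0,"hand":-0.8}]' >/dev/null; python3 hl.py;  python3 -m pendant '[{"dp":[0,0,1.5],"yaw":0,"hand":-0.8},{"dp":[0,0,3],"yaw":0,"hand":-0.8},{"dp":[0,0,4],"yaw":0,"hand":-0.8},{"dp":[0,0,4],"yaw":0,"hand":-0.8}]'>/dev/null; python3 hl.py 3 0 25.5
```

```text
local [2.99 0.49] z 35.13 Floc [-7.55 -0.45] 4.44 M [ 0.12  1.13 -0.04]
local [3.   0.53] z 31.16 Floc [-7.18 -0.22] 2.72 M [0.15 1.15 0.04]
t 27.15 pos [ 457.  -234.9   31.2] hd -7.56 F [-7.15  0.72  2.72] op 17.5 tilt [-0.0021 -0.0007]
-> dp [0.  0.5 5.7] yaw -0.0011
```

```bash
python3 -m pendant '[{"dp":[0,0.4,1],"yaw":0,"hand":-0.8},{"dp":[0,0.4,2],"yaw":0,"hand":-0.8},{"dp":[0,0.4,3],"yaw":0,"hand":-0.8},{"dp":[0,0.4,3],"yaw":0,"hand":-0.8}]' >/dev/null; python3 hl.py;  python3 -m pendant '[{"dp":[0,0,0.7],"yaw":0,"hand":-0.8},{"dp":[0,0,1.4],"yaw":0,"hand":-0.8},{"dp":[0,0,1.4],"yaw":0,"hand":-0.8}]'>/dev/null; python3 hl.py; python3 -m pendant '[{"dp":[0,0,0.5],"yaw":0,"hand":-0.8},{"dp":[0,0,1],"yaw":0,"hand":-0.8},{"dp":[0,0,1],"yaw":0,"hand":-0.8}]'>/dev/null; python3 hl.py 3 0 25.5
```

```text
local [2.99 0.21] z 28.18 Floc [-7.69  0.19] 3.6 M [0.19 1.18 0.03]
local [3.02 0.16] z 26.83 Floc [-7.38 -1.4 ] 3.96 M [ 0.19  1.2  -0.05]
local [3.09 0.14] z 25.88 Floc [-7.21  0.09] 3.76 M [ 0.24  1.15 -0.04]
t 27.98 pos [ 457.1 -235.3   25.9] hd -7.56 F [-7.14  1.03  3.76] op 16.9 tilt [-0.0019 -0.0007]
-> dp [-0.1  0.1  0.4] yaw -0.0011
```

Go on in half-millimetre steps until the saddles carry.

```bash
for k in 1; do python3 -m pendant '[{"dp":[0,0,0.5],"yaw":0,"hand":-0.8},{"dp":[0,0,0.5],"yaw":0,"hand":-0.8}]' >/dev/null; python3 hl.py;  python3 -m pendant '[{"dp":[0,0,0.5],"yaw":0,"hand":-0.8},{"dp":[0,0,0.5],"yaw":0,"hand":-0.8}]'>/dev/null; python3 hl.py; python3 -m pendant '[{"dp":[0,0,0.5],"yaw":0,"hand":-0.8},{"dp":[0,0,0.5],"yaw":0,"hand":-0.8}]'>/dev/null; python3 hl.py; done
```

```text
local [3.17 0.09] z 25.53 Floc [-7.5  -0.47] 4.77 M [0.19 1.2  0.04]
local [ 3.22 -0.01] z 25.34 Floc [-8.23  0.31] 7.01 M [0.18 1.31 0.03]
local [ 3.27 -0.05] z 25.21 Floc [-9.28  0.56] 10.7 M [ 0.32  1.5  -0.06]
```

```bash
python3 -m pendant '[{"dp":[0,0,-0.8],"yaw":0,"hand":-0.8},{"dp":[-0.7,0,-0.8],"yaw":0,"hand":-0.8},{"dp":[-1.4,0,-0.8],"yaw":0,"hand":-0.8},{"dp":[-1.8,0,-0.8],"yaw":0,"hand":-0.8},{"dp":[-1.8,0,-0.8],"yaw":0,"hand":-0.8}]' >/dev/null; python3 hl.py;  python3 -m pendant '[{"dp":[-0.5,0,0],"yaw":0,"hand":-0.8},{"dp":[-0.5,0,0],"yaw":0,"hand":-0.8}]'>/dev/null; python3 hl.py; python3 -m pendant '[{"dp":[-0.5,0,0],"yaw":0,"hand":-0.8},{"dp":[-0.5,0,0],"yaw":0,"hand":-0.8}]'>/dev/null; python3 hl.py
```

```text
local [ 1.89 -0.05] z 25.33 Floc [-4.84 -0.27] 3.45 M [ 0.13  0.91 -0.01]
local [ 1.57 -0.06] z 25.31 Floc [-4.7   0.31] 3.78 M [0.27 0.78 0.05]
local [ 1.2  -0.09] z 25.33 Floc [-5.25  1.35] 3.62 M [0.26 0.74 0.05]
```

```bash
python3 -m pendant '[{"dp":[-0.5,0,0],"yaw":0,"hand":-0.8},{"dp":[-0.5,0,0],"yaw":0,"hand":-0.8}]' >/dev/null; python3 hl.py;  python3 -m pendant '[{"dp":[-0.5,0,0],"yaw":0,"hand":-0.8},{"dp":[-0.5,0,0],"yaw":0,"hand":-0.8}]'>/dev/null; python3 hl.py; python3 -m pendant '[{"dp":[-0.4,0,0],"yaw":0,"hand":-0.8},{"dp":[-0.4,0,0],"yaw":0,"hand":-0.8}]'>/dev/null; python3 hl.py
```

```text
local [ 0.78 -0.09] z 25.31 Floc [-3.36  0.84] 4.33 M [0.38 0.56 0.06]
local [ 0.71 -0.13] z 25.32 Floc [-2.21  2.24] 2.4 M [0.51 0.12 0.04]
local [ 0.64 -0.17] z 25.35 Floc [0.62 3.05] 1.37 M [ 0.58 -0.41 -0.  ]
```

```bash
python3 -m pendant '[{"dp":[0.2,-0.2,0],"yaw":0,"hand":-0.8},{"dp":[0.2,-0.2,0],"yaw":0,"hand":-0.8}]' 4; python3 -m pendant '[{"dp":[0,0,0],"yaw":0,"hand":-0.58},{"dp":[0,0,0],"yaw":0,"hand":-0.5},{"dp":[0,0,0],"yaw":0,"hand":-0.4},{"dp":[0,0,0],"yaw":0,"hand":-0.4},{"dp":[0,0,0],"yaw":0,"hand":-0.4},{"dp":[0,0,0],"yaw":0,"hand":-0.4}]'; python3 hl.py; python3 -m pendant '[{"dp":[0,0,-5],"yaw":0,"hand":-0.4},{"dp":[0,0,-20],"yaw":0,"hand":-0.4},{"dp":[0,0,-45],"yaw":0,"hand":-0.4},{"dp":[0,0,-80],"yaw":0,"hand":-0.4},{"dp":[0,0,-120],"yaw":0,"hand":-0.4},{"dp":[-30,40,-130],"yaw":0,"hand":-0.4},{"dp":[-60,80,-130],"yaw":0,"hand":-0.4},{"dp":[-90,120,-130],"yaw":0,"hand":-0.4},{"dp":[-120,160,-130],"yaw":0,"hand":-0.4},{"dp":[-120,160,-130],"yaw":0,"hand":-0.4}]'
```

```text
clock: 29.9
ee_pos: [0.4545, -0.2352, 0.0253]
orientation: [0.998, -0.066, 0.001, 0.0]
wrist_force: [1.8, 2.6, 1.7]
opening: 0.0184
gripper_force: 4.0
clock: 30.4
ee_pos: [0.4538, -0.2351, 0.0252]
orientation: [0.998, -0.066, -0.0, 0.0]
wrist_force: [-0.2, 1.5, 1.0]
opening: 0.0275
gripper_force: 0.0
local [-0.15 -0.08] z 25.18 Floc [-0.38  1.44] 0.98 M [ 0.07  0.01 -0.04]
clock: 31.23
ee_pos: [0.312, -0.3793, 0.156]
orientation: [0.998, -0.066, 0.0, 0.001]
wrist_force: [0.7, -0.9, -0.2]
opening: 0.0275
gripper_force: 0.0
```

```bash
cat > z.py <<'E'
from h import *
np.set_printoptions(precision=1,suppress=True)
A=R.from_euler('z',-7.5,degrees=True).as_matrix()[:2,:2]
for c in ("scene","top"):
    q=[]
    for i in range(6):
        p=ctrl.camera(c); P,u,v=cloud(p); P=P*1000; q.append(np.c_[(P[:,:2]-[454.0,-235.0])@A,P[:,2]])
    q=np.vstack(q); m=(abs(q[:,0])<50)&(abs(q[:,1])<14)&(q[:,2]>28)
    print(c,[(x,m2.sum(),np.round(np.percentile(q[m2,2],[50,92]),1),np.round(np.percentile(q[m2,1],[5,95]),1)) for x in range(-45,46,6) for m2 in [m&(abs(q[:,0]-x)<3)] if m2.sum()>5])
    for n in ("cell_a","cell_a_button","flux_jar","tape_black","motor"): print(n,[(round(k["conf"],2),at_depth(p,k["pixel"])*1000) for k in ctrl.mark_of(p,n)[:3]])
E
python3 z.py; python3 k.py
```

```text
scene [(-45, np.int64(78), array([34.9, 40.2]), array([-7.9,  9.9])), (-39, np.int64(96), array([37., 40.]), array([-11.4,  10.6])), (-33, np.int64(89), array([38.3, 45.2]), array([-6.3,  8.9])), (-27, np.int64(90), array([40.8, 45.6]), array([-5.1, 10.3])), (-21, np.int64(99), array([40.4, 44.3]), array([-5.1, 10.6])), (-15, np.int64(79), array([41.6, 45.6]), array([-2.5,  8.6])), (-9, np.int64(72), array([41.1, 45.2]), array([-3.7,  8.8])), (-3, np.int64(76), array([41.9, 45.1]), array([-4.5,  9.3])), (3, np.int64(85), array([41.2, 45.3]), array([-5.5,  9.5])), (9, np.int64(75), array([41.8, 45.6]), array([-3.4,  9. ])), (15, np.int64(85), array([40.4, 45.3]), array([-3.5, 10.2])), (21, np.int64(83), array([40. , 45.1]), array([-2.7, 10.4])), (27, np.int64(80), array([41.8, 46.2]), array([-5.6,  8.8])), (33, np.int64(241), array([53.7, 66. ]), array([-9.8,  8.4])), (39, np.int64(70), array([60.1, 67.8]), array([-9.7, 10.3])), (45, np.int64(88), array([48.3, 54.2]), array([-6.2, 10.6]))]
cell_a [(0.7, array([ 446.4, -229.5,   41.4])), (0.54, array([458.7, 118.7,  53.8]))]
cell_a_but
[... 1000 characters left out ...]
8), array([45.6, 65.7]), array([-6. ,  9.6])), (39, np.int64(67), array([64.9, 69.2]), array([-8. , 10.9])), (45, np.int64(80), array([48.3, 55.3]), array([-11.4,  11.5]))]
cell_a [(0.45, array([457.2, 110.2,  50.5])), (0.41, array([ 461.3, -233.7,   44.1]))]
cell_a_button [(0.62, array([432.1, 121.7,  13.9]))]
flux_jar [(0.62, array([ 574.7, -134.8,   31.8]))]
tape_black [(0.48, array([556.5, 135.4,  16.4]))]
motor []
54 arm 1 228 x [-32.7  31.3] mid y [84.7 98. ] mid ztop [54.8 58.1]
54 arm -1 184 x [-26.9  22.7] mid y [-99.  -66.8] mid ztop [49.8 53.3]
55 arm 1 124 x [-29.5  32.7] mid y [83.1 98.6] mid ztop [55.8 59.5]
55 arm -1 116 x [-23.7  24.2] mid y [-96.6 -67.4] mid ztop [50.8 54.3]
```

The top of the heavier cell reads level along its whole length, at about 43–45 mm. It sits between the contacts with the spring pressed in, the lighter cell lies on its arm, and the bystanders are where they were.

```bash
python3 -c "
from station import ctrl
print(ctrl.close_job())"
```

```text
the job is handed in; nothing more can be done
None
```

The right arm dropped, so the cell on it is the heavier one; it is now in the test holder, button end on the low contact, level by the depth readings, the lighter cell is still lying on the balance's left arm, and I handed the job in at about 32 s (limit 72 s).

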